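# Free a locked batch from a stalled test reader

### The job

The test reader has stalled with its batch of cartridges locked inside: take the eject pin from its stand and push it down the red-ringed hole in the lid to trip the hidden catch, so that the drawer springs out. Move every cartridge from the drawer into a slot of the yellow rack, pushed fully down and one to a slot, keeping them upright all the way. Then push the empty drawer in until the catch snaps and it stays shut, have the pin back upright in its stand, and leave the other things on the desk where they are.

Things in the scene. Friction and masses are not known exactly. Their poses are not given: they have to be found in the camera images.
- reader: White box-shaped cartridge reader, fixed to the desk, 250 mm deep (its x) x 280 mm wide (its y), its flat lid 125 mm above the desk; along the rear edge of the lid runs a grey display ridge 26 mm high and 38 mm deep. Origin: centre of its underside on the desk; +x points to its rear, -x to its front, where the drawer comes out; z up.
- eject_hole (a point): Centre of the mouth of the eject hole in the reader's lid (level with the lid): a 14 mm round hole with a red ring round it, 55 mm behind the reader's centre. 28 mm below the mouth, hidden inside, lies the push pad of the drawer catch. Axes as the reader's.
- catch (a joint): Travel of the hidden spring catch in m: 0 at rest, up; 0.011 pressed down to its stop. It holds the drawer until pressed about 0.008 (so with the pin tip about 36 to 38 mm below the hole's mouth); this takes up to about 8 N. It springs back up when let go.
- drawer (a joint): Opening of the reader's drawer in m: 0 shut and caught, 0.12 fully out, -0.008 pushed in against its inner stop. Tripped, it is driven out by its own spring in about 1 s. The spring (3 N out, 6 N shut) and the damper resist pushing it in, 15 N at most at a slow push; pushed in to about -0.002 the catch snaps behind it and it then stays within 0.002 of 0; let go before that, it comes out again.
- drawer_front (a point): Point on the outer face of the drawer's grey front panel, in the middle of its width, 90 mm above the desk; it moves with the drawer. The panel is 252 mm wide and reaches from 19 to 109 mm above the desk; shut, it stands 12 mm proud of the reader's front. Axes as the reader's: push towards +x to shut.
- drawer_bays (a point): Middle of the drawer, on the floor of its bays, 25 mm above the desk and 72 mm behind the panel's outer face; moves with the drawer. Axes as the reader's. Five bays hold cartridges on edge, lengthwise along x, at y = -84, -42, 0, 42 and 84 mm from here: slots 15.5 mm wide and 20 mm deep. With the drawer out they stand clear of the reader's front.
- pin: Eject pin, standing upright in its stand: a steel shank 6 mm thick and 70 mm long, then a 28 mm wide, 6 mm thick collar, then a red round handle 18 mm thick and 60 mm long; 136 mm in all, 60 g. Origin: its tip, at the bottom; z up along the handle, whose middle is 106 mm above the tip.
- stand: Dark steel pin stand, fixed to the desk, 50 x 50 x 82 mm. Origin: centre of its underside. The pin hangs in a 12 mm wide, 76 mm deep hole in the middle of its top, its collar resting on the top; the tip is then 12 mm above the desk.
- rack: Yellow slotted cartridge rack standing loose on the desk, 120 mm (its x) x 210 mm (its y) x 32 mm tall, 0.6 kg. Origin: centre of its underside, z up. Five slots, open at the top, run along its x, centred at y = -84, -42, 0, 42 and 84 mm; each is 104 mm long, 14.5 mm wide and 26 mm deep, its floor 6 mm above the rack's underside.
- cart1: A test cartridge (all are alike): upright white plastic slab with a blue top edge, 90 mm long (its x) x 12 mm thick (its y) x 65 mm tall, 60 g. Origin: centre of its underside, z up. At the start it stands on edge in bay 1 of the shut drawer, its long side along the reader's x, its underside 25 mm above the desk, out of sight. Three to five of the five cartridges are there; the others are absent.
- cart2: A test cartridge (all are alike): upright white plastic slab with a blue top edge, 90 mm long (its x) x 12 mm thick (its y) x 65 mm tall, 60 g. Origin: centre of its underside, z up. At the start it stands on edge in bay 2 of the shut drawer, its long side along the reader's x, its underside 25 mm above the desk, out of sight. Three to five of the five cartridges are there; the others are absent.
- cart3: A test cartridge (all are alike): upright white plastic slab with a blue top edge, 90 mm long (its x) x 12 mm thick (its y) x 65 mm tall, 60 g. Origin: centre of its underside, z up. At the start it stands on edge in bay 3 of the shut drawer, its long side along the reader's x, its underside 25 mm above the desk, out of sight. Three to five of the five cartridges are there; the others are absent.
- cart4: A test cartridge (all are alike): upright white plastic slab with a blue top edge, 90 mm long (its x) x 12 mm thick (its y) x 65 mm tall, 60 g. Origin: centre of its underside, z up. At the start it stands on edge in bay 4 of the shut drawer, its long side along the reader's x, its underside 25 mm above the desk, out of sight. Three to five of the five cartridges are there; the others are absent.
- cart5: A test cartridge (all are alike): upright white plastic slab with a blue top edge, 90 mm long (its x) x 12 mm thick (its y) x 65 mm tall, 60 g. Origin: centre of its underside, z up. At the start it stands on edge in bay 5 of the shut drawer, its long side along the reader's x, its underside 25 mm above the desk, out of sight. Three to five of the five cartridges are there; the others are absent.
- sanitiser: Bystander: clear bottle with a blue label and white cap, 60 mm wide, 145 mm tall. Origin: centre of its underside.
- thermometer: Bystander: white and blue hand thermometer lying on its side, about 100 x 140 x 36 mm. Origin: underside of its barrel.
There are look-alikes about, which are no part of the job. Of the things that look like the pin, the larger one is meant. There is more than one size of the rack; the job needs the larger.

How it is judged:
By the outcome, as a careful person would: the job done as asked, in the order asked, and still so for the second after the job is handed in, with the robot touching nothing.
Of cart1, cart2, cart3, cart4, cart5 only 3 to 5 are there at a start; the rules pass over those that are not, and their reading is None.
At some moment in a run one of rack may be knocked a few centimetres aside while the robot is not near it.
It also fails if it takes over 210 s, if anything falls off the work surface, if the arm or the gripper's body presses on something with over 40 N, if the wrist force passes 120 N, or if a joint passes its speed limit or range.

### The arm

A 6-joint arm with a two-finger parallel gripper is mounted at the origin on the work surface. World frame = base frame: x ahead of the robot, y to its left, z up, the work surface at z = 0. Lengths are in mm, angles in rad, forces in N, time in s.
With the tool pointing down it reaches from about 350 to 775 mm from the base axis. Payload 7.3 kg.
Tool frame: the origin (TCP) lies between the finger pads; the fingertips stand 22 mm ahead of it and the grasp point (between the pads) lies 3 mm ahead of it (nose_length is the distance from the TCP to the fingertips, in mm); z points along the fingers, y is the direction in which the jaws open and shut (so a half turn about z gives the same grasp; the last joint's range is limited). The gripper opens to 92 mm and grips with 3 to 60 N. Pads are 19 mm wide; open, the fingers measure 130 mm over their backs; the gripper's body (75 mm by 190 mm) begins 47 mm behind the grasp point.
Start: joints at [1.036, 0.342, 1.524, -0, 1.275, -0.146], TCP at [199.002, 485.84, 248.741] pointing down, gripper open.
Joint ranges: [-2.53, 2.53], [-0.77, 2.02], [0.04, 2.7], [-1, 4.14], [0.28, 2.66], [-3.11, 3.11]. Speed limits (rad/s): [2.57, 2.57, 3.14, 3.14, 3.14, 3.14].

### API

Orientations are given as [roll, pitch, yaw] about the fixed x, y, z axes, in that order (R = Rz(yaw) Ry(pitch) Rx(roll)).
In Python, from plant import get_obs, capture, close_job, nose_length gives the robot as it stands.
- The arm moves only by the tool step_arm, never from a script. Its argument "increments" is text: rows parted by semicolons, each of 7 numbers parted by spaces: the turn, a rotation vector about the tool's x, y, z in rad, then the shift along the tool's x, y, z in mm, then the opening, from -1 (shut) to 1 (fully open). A call has 1 to 20 rows; each row is the pose to reach, as a shift and turn from the pose commanded when the call began, along the tool's axes at that moment; what a row does not reach only later rows make up. A row lasts 1/8 s, in which the tool goes at most 62.5 mm and 10.7 degrees, less where a joint would pass 70% of its speed; a pose out of reach is approached as far as the arm can. A call with a gripper value outside its range is refused whole. The fingers move at their own pace and stop on an object; the grip force is fixed at half the most. Time passes only in rows, so rows that repeat a pose let the fingers close. It gives the time, the measured TCP pose, the force and the opening at its end, in the units of the state.
- get_obs(): the state, without advancing time (a new reading comes with each control period).
- capture(name): name is "scene" or "top" or "wrist"; returns a dict with "frame" (480x640x3 uint8, red, green, blue), "K" (3x3 intrinsics, pixels), "extrinsics" (4x4, takes a point from world to camera coordinates); the wrist camera has in their place "tool_from_camera" (4x4, takes a point from camera to tool coordinates, whose origin is the TCP and whose axes are the flange's). Camera axes: x right, y down, z forward; pixel columns grow to the right and rows downward; lengths in mm; the calibration is good to about 2 mm. The wrist camera is an equidistant fisheye: a pixel r from the principal point sees the ray r / f radians off the axis. A picture is of the moment at which its call begins: read the wrist's pose just before it. There is no depth.
- close_job(): hands the job in, once; it reports no verdict.
The state is a dict: "time": time; "joint_positions": joint angles; "dq": joint speeds; "tau": joint torques, N m; "tool_pos": TCP position; "tcp_rot": TCP orientation; "contact_force": force on the tool from outside, world axes, zero at the start; "moment": the same for the moment, N m; "grip_width": finger opening in mm.
Only numpy, scipy, OpenCV 4.12 (cv2) and the standard library are available. Lean on these libraries where they do the work, as an engineer would, in place of code of your own. Each camera call takes 0.05 s, during which the arm holds its last target.

## Working session

There is one attempt and no reset: what is moved stays moved. The work goes in short steps, Python scripts to look and compute and a tool call to move; the robot and the scene stay as the last step left them, time stands still between calls to the robot, and variables do not carry over. Pictures are saved under pics/ and viewed, and the job is handed in when it is done.

Besides the shell and the picture viewer there is one more tool, called after "Call:" by a JSON object that holds its "api" and its "payload". step_arm: Moves the arm, as the interface text tells. Its arguments: {"type":"object","properties":{"increments":{"type":"string"}},"required":["increments"]}

```bash
ls; mkdir -p pics
python3 - <<'E'
from plant import *
import cv2
print(get_obs(), nose_length)
for n in ["scene","top","wrist"]:
    c=capture(n); cv2.imwrite(f"pics/{n}0.png",c["frame"][:,:,::-1])
    print(n,c["K"],c.get("extrinsics",c.get("tool_from_camera")))
E
```

```text
pics
{'time': 0.0, 'joint_positions': array([ 1.03600409e+00,  3.42678812e-01,  1.52506677e+00,  2.47514863e-05,
        1.27540872e+00, -1.46007708e-01]), 'dq': array([ 0.00040263, -0.00107908,  0.00027048, -0.00036253, -0.0006173 ,
       -0.00027313]), 'tau': array([ 1.44718622e-03, -4.31253290e+01, -2.44218332e+01,  7.18697486e-02,
        5.58645430e-02, -1.32069599e-04]), 'tool_pos': array([198.77952419, 485.48196172, 248.05037513]), 'tcp_rot': array([-3.14005107e+00, -2.50619402e-04,  2.75280071e+00]), 'contact_force': array([-0.5789356 ,  1.00680781,  0.12880976]), 'moment': array([0.02540925, 0.0075945 , 0.0148893 ]), 'grip_width': 91.65010438183496} 22.0
scene [[446.30744256   0.         320.16264805]
 [  0.         446.30744256 233.85679582]
 [  0.           0.           1.        ]] [[ 3.18732656e-01  9.47829071e-01  5.43571165e-03 -1.77963270e+02]
 [ 5.88047416e-01 -1.93242323e-01 -7.85402853e-01 -2.28737214e+02]
 [-7.43377246e-01  2.53529993e-01 -6.18961075e-01  1.43326889e+03]
 [ 0.00000000e+00  0.00000000e+00  0.00000000e+00  1.00000000e+00]]
top [[498.77914108   0.         318.87441267]
 [  0.         498.77914108 235.3662706 ]
 [  0.           0.           1.        ]] [[ 1.16787281e-02 -9.99769389e-01  1.80215555e-02 -1.26849648e+01]
 [-9.98495844e-01 -1.26255943e-02 -5.33539545e-02  5.07654394e+02]
 [ 5.35691833e-02 -1.73713420e-02 -9.98413030e-01  1.24971167e+03]
 [ 0.00000000e+00  0.00000000e+00  0.00000000e+00  1.00000000e+00]]
wrist [[371.64829954   0.         317.81729693]
 [  0.         371.64829954 236.71088971]
 [  0.           0.           1.        ]] [[ 4.52356666e-04 -9.50624777e-01 -3.10342276e-01  8.49254924e+01]
 [ 9.99999388e-01  1.16559354e-04  1.10056607e-03  4.83350234e-01]
 [-1.01005208e-03 -3.10342583e-01  9.50624248e-01 -1.35902884e+02]
 [ 0.00000000e+00  0.00000000e+00  0.00000000e+00  1.00000000e+00]]
```

View pics/scene0.png

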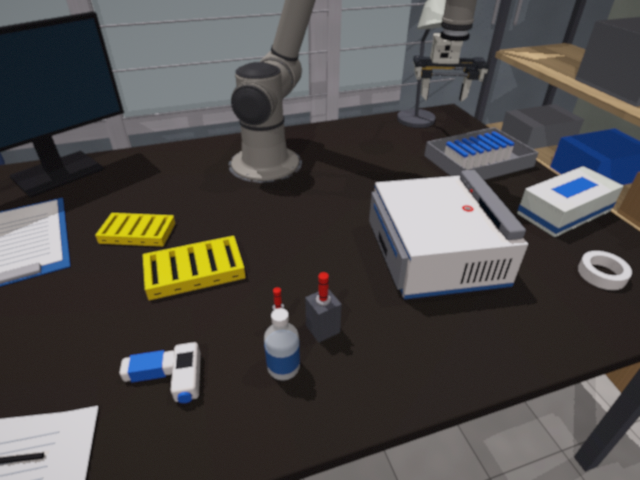

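View pics/top0.png

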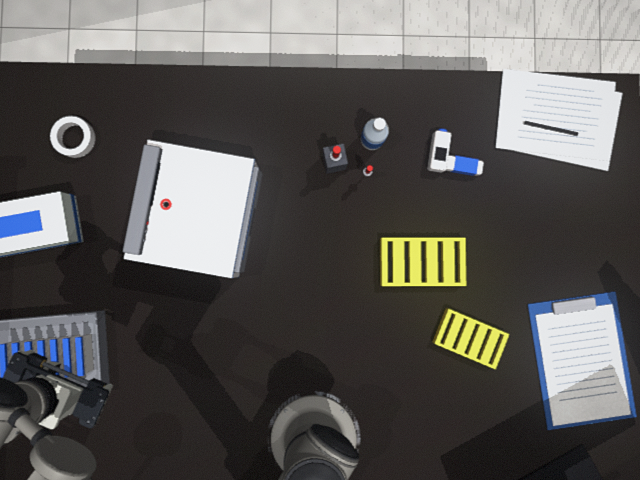

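View pics/wrist0.png

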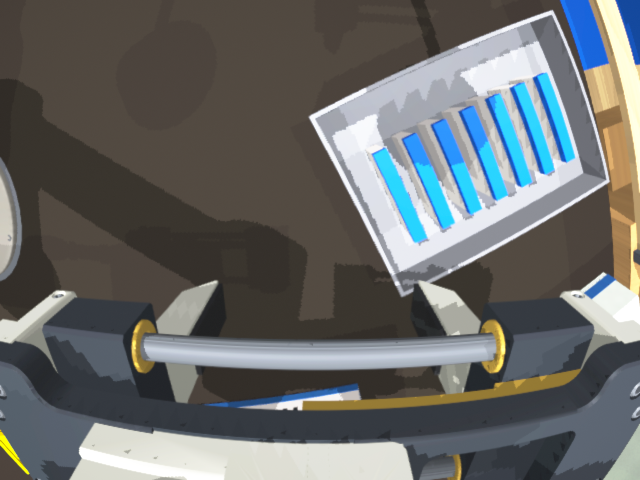

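```bash
cat > h.py <<'E'
import numpy as np, cv2
from plant import *
from scipy.spatial.transform import Rotation as R
def toolT(o=None):
    o=o or get_obs(); T=np.eye(4); T[:3,:3]=R.from_euler('xyz',o["tcp_rot"]).as_matrix(); T[:3,3]=o["tool_pos"]; return T
def snap(n,fn=None):
    o=get_obs(); c=capture(n)
    if n=="wrist": c["W"]=toolT(o)@c["tool_from_camera"]   # world from cam
    else: c["W"]=np.linalg.inv(c["extrinsics"])
    c["n"]=n
    if fn: cv2.imwrite(fn,c["frame"][:,:,::-1])
    np.save("last_"+n+".npy",dict(K=c["K"],W=c["W"],n=n,frame=c["frame"]),allow_pickle=True)
    return c
def load(n): return np.load("last_"+n+".npy",allow_pickle=True).item()
def ray(c,u,v):
    K=c["K"]; x=(u-K[0,2])/K[0,0]; y=(v-K[1,2])/K[1,1]
    if c["n"]=="wrist":
        r=np.hypot(x,y); d=np.array([x/r*np.sin(r),y/r*np.sin(r),np.cos(r)]) if r>1e-9 else np.array([0,0,1.])
    else: d=np.array([x,y,1.])
    d=c["W"][:3,:3]@d; return c["W"][:3,3],d/np.linalg.norm(d)
def onz(c,u,v,z):
    p,d=ray(c,u,v); return p+d*(z-p[2])/d[2]
def proj(c,P):
    P=np.atleast_2d(P); q=(np.linalg.inv(c["W"])@np.c_[P,np.ones(len(P))].T).T[:,:3]; K=c["K"]
    if c["n"]=="wrist":
        n=np.hypot(q[:,0],q[:,1])+1e-9; th=np.arctan2(n,q[:,2]); x=th*q[:,0]/n; y=th*q[:,1]/n
    else: x=q[:,0]/q[:,2]; y=q[:,1]/q[:,2]
    return np.c_[K[0,0]*x+K[0,2],K[1,1]*y+K[1,2]]
def crop(c,u0,v0,u1,v1,s,fn):
    f=c["frame"][v0:v1,u0:u1,::-1]; cv2.imwrite(fn,cv2.resize(f,None,fx=s,fy=s,interpolation=cv2.INTER_CUBIC))
def tri(cs,uvs):
    A=np.zeros((3,3));b=np.zeros(3)
    for c,(u,v) in zip(cs,uvs):
        p,d=ray(c,u,v);M=np.eye(3)-np.outer(d,d);A+=M;b+=M@p
    return np.linalg.solve(A,b)
E
python3 - <<'E'
from h import *
t=snap("top");s=snap("scene")
crop(t,110,130,270,290,5,"pics/t_reader.png") if 0 else crop(t,115,130,275,285,3.8,"pics/t_reader.png")
crop(t,310,110,400,190,7,"pics/t_pin.png")
crop(t,370,225,520,375,4,"pics/t_rack.png")
E
```

```text
(no output)
```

View pics/t_reader.png

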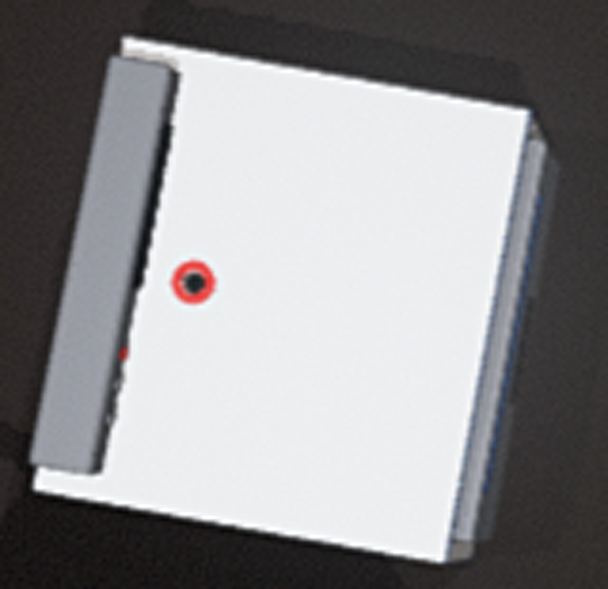

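View pics/t_pin.png

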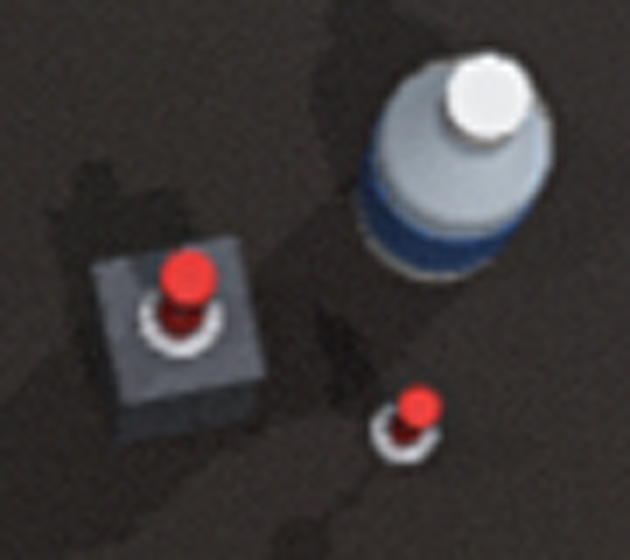

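View pics/t_rack.png

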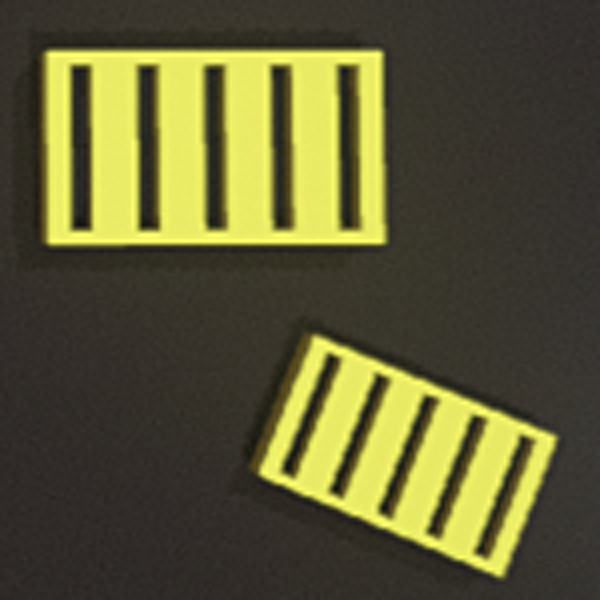

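Run:
```python
from h import *
t=load("top")
def q(u0,v0,s,x,y,z): return onz(t,u0+(x+.5)/s-.5,v0+(y+.5)/s-.5,z).round(1)
print("lid",[q(115,130,3.8,*a,125) for a in [(122,38),(530,110),(447,562),(33,490),(193,282)]])
print("pin top (z148)",q(310,110,7,189,277,148),"collar top z88",q(310,110,7,180,319,88))
print("stand top",[q(310,110,7,*a,82) for a in [(93,264),(236,236),(266,374),(124,404)]])
print("small pin", q(310,110,7,404,433,30), "bottle cap",q(310,110,7,489,97,145))
print("rack",[q(370,225,4,*a,32) for a in [(45,50),(384,50),(387,242),(45,244)]])
for a in [(45,50),(384,50),(387,242),(45,244)]: pass
```

```text
lid [array([719. , 397.2, 125. ]), array([678.5, 148. , 125. ]), array([402.5, 192.8, 125. ]), array([443. , 442.2, 125. ]), array([570.1, 349.9, 125. ])]
pin top (z148) [698.4 -42.3 148. ] collar top z88 [697.5 -42.4  88. ]
stand top [array([717.6, -12.5,  82. ]), array([728.2, -61.8,  82. ]), array([680.1, -72.6,  82. ]), array([668.9, -23.7,  82. ])]
small pin [ 669.9 -126.4   30. ] bottle cap [ 760.5 -140.6  145. ]
rack [array([ 504.3, -161.3,   32. ]), array([ 507. , -374.5,   32. ]), array([ 387.1, -375.9,   32. ]), array([ 383.5, -161.9,   32. ])]
```

```bash
cat >> h.py <<'E'
def go(x,y,z,yaw=None,o=None):
    "increment from the measured pose to a tool-down target"
    T=toolT(o); dp=T[:3,:3].T@(np.array([x,y,z])-T[:3,3])
    e=R.from_matrix(T[:3,:3])
    Rt=R.from_euler('xyz',[np.pi,0,yaw]) if yaw is not None else R.from_euler('xyz',[np.pi,0,R.from_matrix(T[:3,:3]).as_euler('xyz')[2]])
    rv=(e.inv()*Rt).as_rotvec()
    d=np.linalg.norm(dp); print("rot",rv.round(3),"shift",dp.round(1),"rows>=",int(np.ceil(max(d/62.5,np.degrees(np.linalg.norm(rv))/10.7))))
def st():
    o=get_obs(); print("t",round(o["time"],2),"p",o["tool_pos"].round(1),"r",o["tcp_rot"].round(3),"f",o["contact_force"].round(1),"g",round(o["grip_width"],1)); return o
E
python3 -c "
from h import *
go(698,-42,250,1.571)"
```

```text
rot [-1.000e-03  0.000e+00  1.182e+00] shift [-661.9 -299.1   -1.4] rows>= 12
```

Call:
{"api": "step_arm", "payload": {"increments": "0 0 1.182 -662 -299 -1 0.2;0 0 1.182 -662 -299 -1 0.2;0 0 1.182 -662 -299 -1 0.2;0 0 1.182 -662 -299 -1 0.2;0 0 1.182 -662 -299 -1 0.2;0 0 1.182 -662 -299 -1 0.2;0 0 1.182 -662 -299 -1 0.2;0 0 1.182 -662 -299 -1 0.2;0 0 1.182 -662 -299 -1 0.2;0 0 1.182 -662 -299 -1 0.2;0 0 1.182 -662 -299 -1 0.2;0 0 1.182 -662 -299 -1 0.2;0 0 1.182 -662 -299 -1 0.2;0 0 1.182 -662 -299 -1 0.2;0 0 1.182 -662 -299 -1 0.2;0 0 1.182 -662 -299 -1 0.2;0 0 1.182 -662 -299 -1 0.2;0 0 1.182 -662 -299 -1 0.2"}}

```text
time: 2.5
tool_pos: [698.2, -41.5, 249.9]
tcp_rot: [3.141, -0.0, 1.571]
contact_force: [0.3, 0.6, 0.1]
grip_width: 54.8
```

```bash
python3 -c "
from h import *
st(); w=snap('wrist','pics/w1.png')
print(proj(w,[[698,-42.4,148],[698,-42.4,88],[698,-42.4,12]]))"
```

```text
t 2.5 p [698.2 -41.5 249.9] r [ 3.141 -0.     1.571] f [0.3 0.6 0.1] g 54.8
[[317.55370143 248.79846456]
 [317.51191382 224.33914958]
 [317.47765635 203.91909068]]
```

View pics/w1.png

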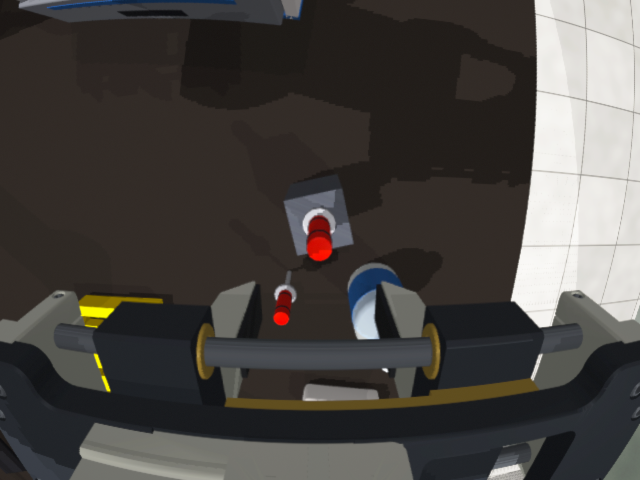

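Call:
{"api": "step_arm", "payload": {"increments": "0 0 0 0 -0.5 60 0.2;0 0 0 0 -0.5 100 0.2;0 0 0 0 -0.5 129 0.2;0 0 0 0 -0.5 129 0.2;0 0 0 0 -0.5 129 0.2;0 0 0 0 -0.5 129 -1;0 0 0 0 -0.5 129 -1;0 0 0 0 -0.5 129 -1;0 0 0 0 -0.5 129 -1;0 0 0 0 -0.5 129 -1;0 0 0 0 -0.5 129 -1"}}

```text
time: 3.92
tool_pos: [697.8, -41.8, 120.9]
tcp_rot: [3.141, -0.0, 1.571]
contact_force: [-0.9, -0.4, 1.8]
grip_width: 17.2
```

```bash
python3 -c "
from h import *
st(); w=snap('wrist','pics/w2.png')"
```

```text
t 3.92 p [697.8 -41.8 120.9] r [ 3.141 -0.     1.571] f [-0.9 -0.4  1.8] g 17.2
```

View pics/w2.png

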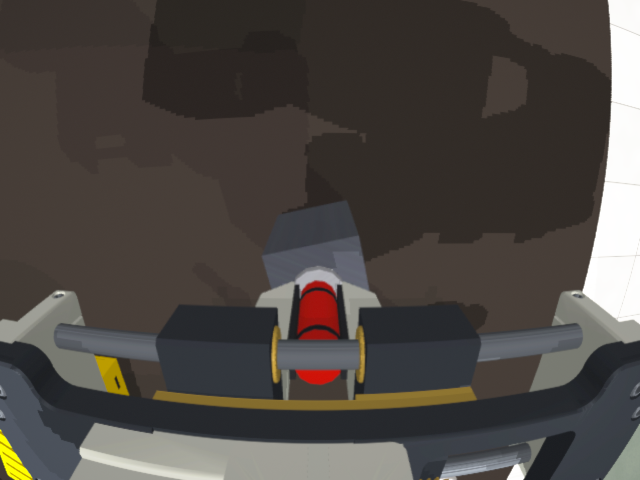

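Call:
{"api": "step_arm", "payload": {"increments": "0 0 0 0 0 -50 -1;0 0 0 0 0 -100 -1;0 0 0 0 0 -150 -1;0 0 0 0 0 -150 -1;0 0 0 0 0 -150 -1"}}

```text
time: 4.6
tool_pos: [697.3, -41.8, 269.7]
tcp_rot: [-3.14, -0.0, 1.571]
contact_force: [-0.1, -0.2, -1.1]
grip_width: 17.8
```

```bash
python3 -c "
from h import *
st(); go(570,349.6,262,1.571)"
```

```text
t 4.6 p [697.3 -41.8 269.7] r [-3.14  -0.     1.571] f [-0.1 -0.2 -1.1] g 17.8
rot [-0.002 -0.    -0.   ] shift [ 391.4 -127.4    8. ] rows>= 7
```

Call:
{"api": "step_arm", "payload": {"increments": "0 0 0 391.4 -127.4 -15 -1;0 0 0 391.4 -127.4 -15 -1;0 0 0 391.4 -127.4 -15 -1;0 0 0 391.4 -127.4 -15 -1;0 0 0 391.4 -127.4 -15 -1;0 0 0 391.4 -127.4 -15 -1;0 0 0 391.4 -127.4 -15 -1;0 0 0 391.4 -127.4 -15 -1;0 0 0 391.4 -127.4 8 -1;0 0 0 391.4 -127.4 8 -1;0 0 0 391.4 -127.4 8 -1"}}

```text
time: 5.98
tool_pos: [570.7, 348.8, 262.6]
tcp_rot: [-3.141, 0.0, 1.57]
contact_force: [0.0, -0.6, -0.3]
grip_width: 17.4
```

```bash
python3 -c "
from h import *
o=st(); w=snap('wrist','pics/w3.png'); s=snap('scene'); t=snap('top')
crop(w,240,160,400,280,5,'pics/w3c.png')
crop(s,400,130,540,235,5,'pics/s3c.png')
T=toolT(o); print(proj(w,[[570.1,349.9,125],(T@[0,0,109,1])[:3],(T@[0,0,39,1])[:3]]))
print(proj(s,[[570.1,349.9,125],(T@[0,0,109,1])[:3],(T@[0,0,39,1])[:3]]))"
```

```text
t 5.97 p [570.7 348.8 262.6] r [-3.141  0.     1.57 ] f [ 0.  -0.6 -0.3] g 17.4
[[317.05956157 230.53294769]
 [317.82131953 244.1736897 ]
 [317.9632519  288.15962574]]
[[467.09605392 207.93805344]
 [469.45039942 197.71748222]
 [476.39445278 170.50875814]]
```

View pics/w3c.png

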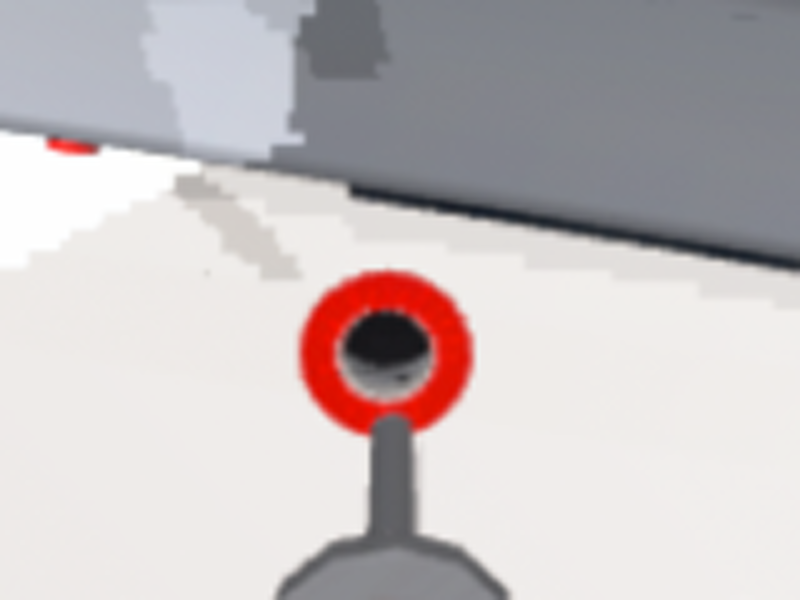

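View pics/s3c.png

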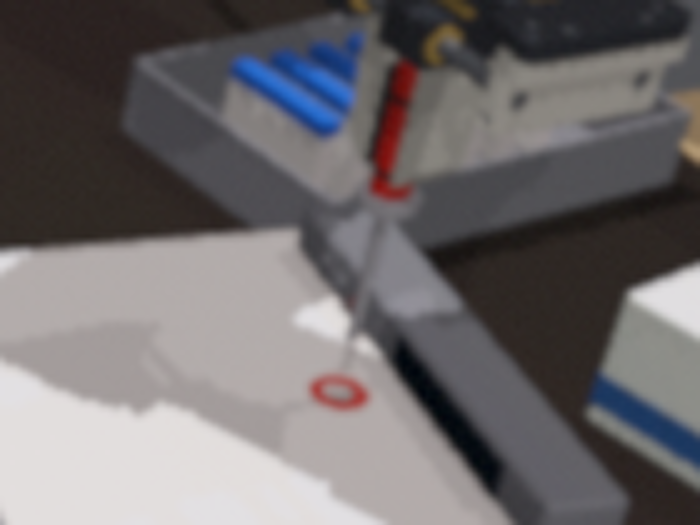

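Call:
{"api": "step_arm", "payload": {"increments": "0 0 0 0.7 -0.8 20 -1;0 0 0 0.7 -0.8 35 -1;0 0 0 0.7 -0.8 45 -1;0 0 0 0.7 -0.8 54 -1;0 0 0 0.7 -0.8 58 -1;0 0 0 0.7 -0.8 62 -1;0 0 0 0.7 -0.8 64 -1;0 0 0 0.7 -0.8 66 -1;0 0 0 0.7 -0.8 66 -1;0 0 0 0.7 -0.8 66.5 -1;0 0 0 0.7 -0.8 66.5 -1"}}

```text
time: 7.5
tool_pos: [569.7, 350.4, 196.4]
tcp_rot: [3.141, -0.0, 1.571]
contact_force: [-0.5, -0.5, 3.0]
grip_width: 17.7
```

```bash
python3 -c "
from h import *
o=st(); s=snap('scene','pics/s4.png')"
```

```text
t 7.5 p [569.7 350.4 196.4] r [ 3.141 -0.     1.571] f [-0.5 -0.5  3. ] g 17.7
```

View pics/s4.png

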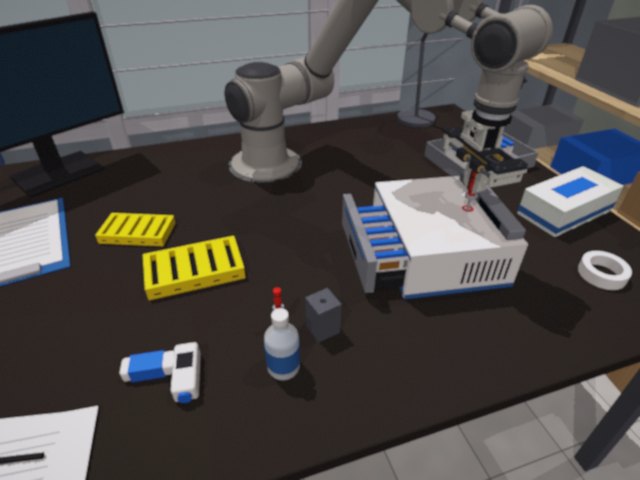

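Call:
{"api": "step_arm", "payload": {"increments": "0 0 0 0 0 0 -1;0 0 0 0 0 0 -1;0 0 0 0 0 0 -1;0 0 0 0 0 -25 -1;0 0 0 0 0 -60 -1;0 0 0 0 0 -90 -1;0 0 0 0 0 -90 -1;0 0 0 0 0 -90 -1"}}

```text
time: 8.55
tool_pos: [569.1, 350.1, 284.4]
tcp_rot: [-3.139, 0.001, 1.571]
contact_force: [0.0, 0.5, -1.5]
grip_width: 17.4
```

```bash
python3 -c "
from h import *
o=st(); go(697.8,-41.8,245,1.571); s=snap('scene','pics/s5.png'); t=snap('top','pics/t5.png')
w=snap('wrist','pics/w5.png')"
```

```text
t 8.55 p [569.1 350.1 284.4] r [-3.139e+00  1.000e-03  1.571e+00] f [ 0.   0.5 -1.5] g 17.4
rot [-0.003  0.001 -0.   ] shift [-391.9  128.8   39.5] rows>= 7
```

View pics/t5.png

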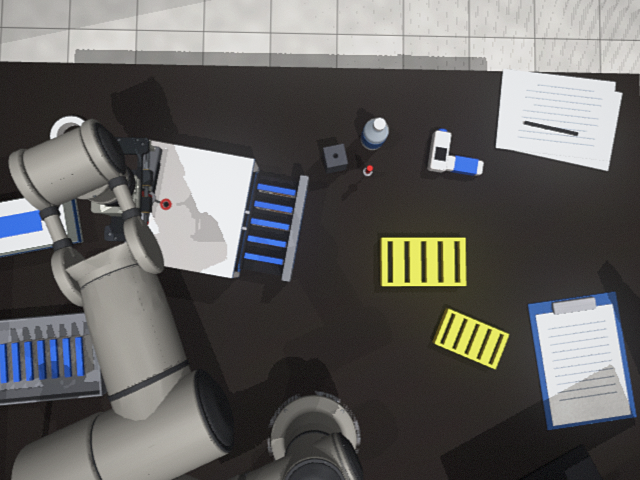

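Call:
{"api": "step_arm", "payload": {"increments": "0 0 0 -391.9 128.8 0 -1;0 0 0 -391.9 128.8 0 -1;0 0 0 -391.9 128.8 0 -1;0 0 0 -391.9 128.8 0 -1;0 0 0 -391.9 128.8 0 -1;0 0 0 -391.9 128.8 0 -1;0 0 0 -391.9 128.8 0 -1;0 0 0 -391.9 128.8 0 -1;0 0 0 -391.9 128.8 40 -1;0 0 0 -391.9 128.8 60 -1;0 0 0 -391.9 128.8 60 -1;0 0 0 -391.9 128.8 60 -1"}}

```text
time: 10.2
tool_pos: [698.7, -40.8, 227.3]
tcp_rot: [3.14, 0.0, 1.572]
contact_force: [0.7, 0.5, 0.1]
grip_width: 17.4
```

```bash
python3 -c "
from h import *
o=st(); go(697.8,-41.8,121,1.571); w=snap('wrist','pics/w6.png');crop(w,240,140,400,280,5,'pics/w6c.png')
s=snap('scene');crop(s,270,230,370,340,5,'pics/s6c.png')
T=toolT(o);print(proj(w,[[697.8,-41.8,82],(T@[0,0,109,1])[:3]]))"
```

```text
t 10.2 p [698.7 -40.8 227.3] r [3.14  0.    1.572] f [0.7 0.5 0.1] g 17.4
rot [ 0.001 -0.     0.001] shift [ -1.   -1.  106.3] rows>= 2
[[316.40352093 230.28855615]
 [317.81943165 244.17384801]]
```

View pics/w6c.png

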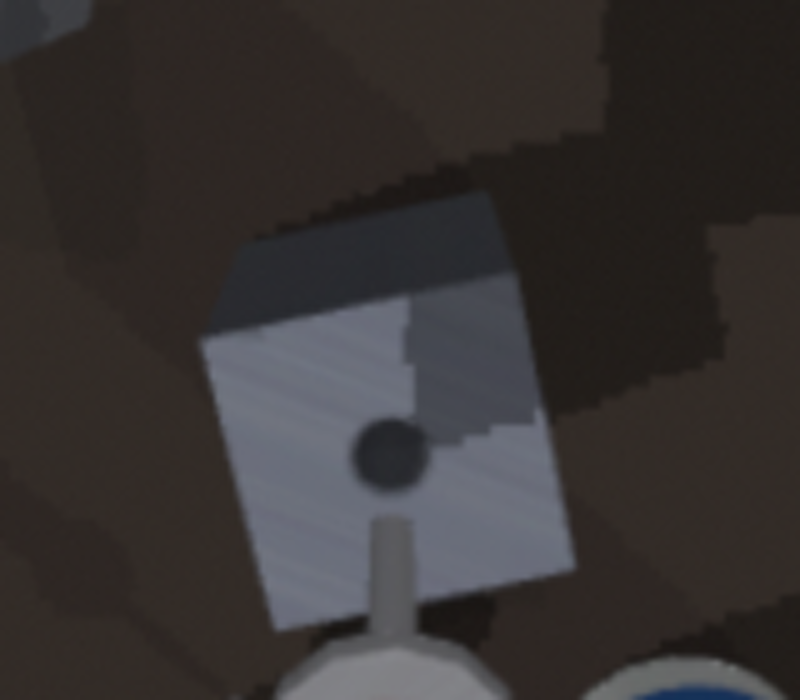

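View pics/s6c.png

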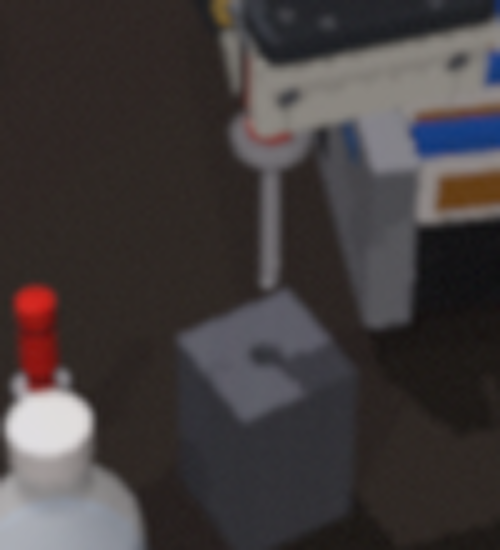

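Call:
{"api": "step_arm", "payload": {"increments": "0 0 0 -1.6 -0.2 15 -1;0 0 0 -1.6 -0.2 30 -1;0 0 0 -1.6 -0.2 50 -1;0 0 0 -1.6 -0.2 75 -1;0 0 0 -1.6 -0.2 95 -1;0 0 0 -1.6 -0.2 105.5 -1;0 0 0 -1.6 -0.2 105.5 -1;0 0 0 -1.6 -0.2 105.5 -1"}}

```text
time: 11.3
tool_pos: [698.1, -43.2, 120.5]
tcp_rot: [-3.142, -0.0, 1.571]
contact_force: [-0.5, -0.2, -0.9]
grip_width: 17.2
```

```bash
python3 -c "
from h import *
st()"
```

```text
t 11.3 p [698.1 -43.2 120.5] r [-3.142 -0.     1.571] f [-0.5 -0.2 -0.9] g 17.2
```

Call:
{"api": "step_arm", "payload": {"increments": "0 0 0 0 0 0 0.2;0 0 0 0 0 0 0.2;0 0 0 0 0 0 0.2;0 0 0 0 0 0 0.2;0 0 0 0 0 -40 0.2;0 0 0 0 0 -90 0.2;0 0 0 0 0 -130 0.2;0 0 0 0 0 -130 0.2"}}

```text
time: 12.3
tool_pos: [699.6, -43.4, 255.4]
tcp_rot: [3.133, 0.001, 1.571]
contact_force: [0.5, -0.1, -0.2]
grip_width: 55.2
```

```bash
python3 -c "
from h import *
o=st(); s=snap('scene','pics/s7.png');t=snap('top','pics/t7.png');crop(t,230,160,325,290,5,'pics/t7c.png')
w=snap('wrist','pics/w7.png')"
```

```text
t 12.3 p [699.6 -43.4 255.4] r [3.133e+00 1.000e-03 1.571e+00] f [ 0.5 -0.1 -0.2] g 55.2
```

View pics/s7.png

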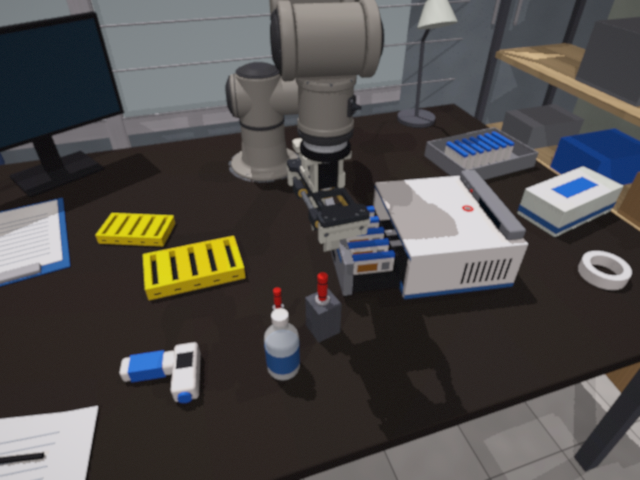

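View pics/w7.png

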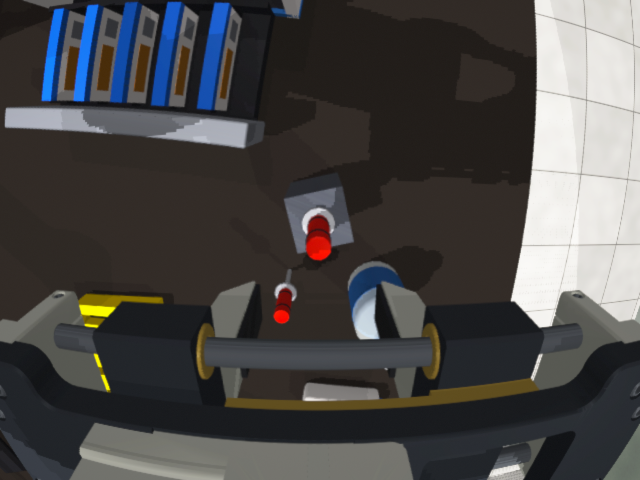

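View pics/t7c.png

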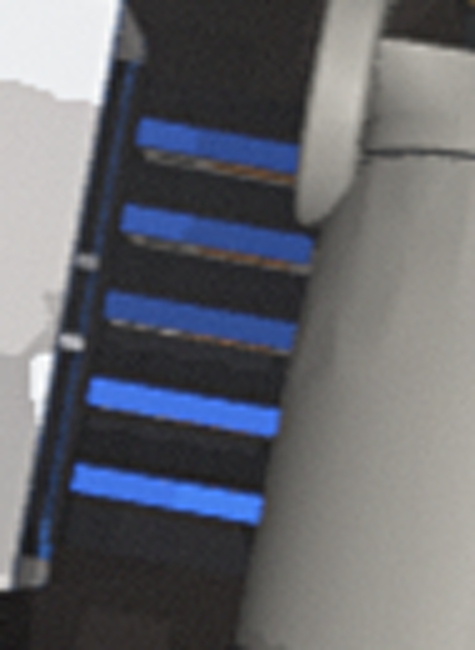

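Run:
```python
from h import *
t=load("top"); f=cv2.imread("pics/t5.png"); t["frame"]=f[:,:,::-1].copy()
C=np.array([560.75,295]);a=1.4098
ex=np.array([np.cos(a),np.sin(a)]);ey=np.array([-ex[1],ex[0]])
for i,y in enumerate([-84,-42,0,42,84]):
    p=C-185*ex+y*ey; print(i+1,p.round(1), proj(t,[[*p,90]]).round(1))
    for sx in(-45,45):
        for sy in(-6,6):
            q=proj(t,[[*(p+sx*ex+sy*ey),90]])[0]; print(q.round(1),end=' ')
    print()
crop(t,230,165,325,285,6,'pics/t5c.png')
```

```text
1 [614.   98.9] [[275.8 188.7]]
[294.8 189.5] [294.  194.4] [257.7 183. ] [256.8 187.9] 
2 [572.6 105.7] [[272.7 205.9]]
[291.8 206.7] [290.9 211.7] [254.5 200.2] [253.6 205.1] 
3 [531.1 112.4] [[269.6 223.2]]
[288.7 224. ] [287.8 229. ] [251.4 217.5] [250.5 222.4] 
4 [489.6 119.1] [[266.5 240.6]]
[285.6 241.4] [284.7 246.4] [248.2 234.9] [247.3 239.8] 
5 [448.2 125.9] [[263.3 258.1]]
[282.5 258.8] [281.6 263.8] [245.  252.3] [244.1 257.3]
```

View pics/t5c.png

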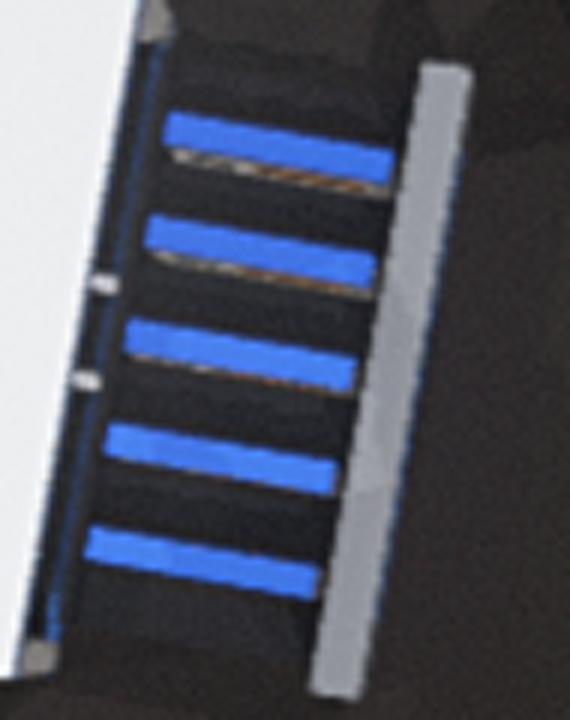

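Run:
```python
from h import *
go(613.2,98,200,1.41)
```

```text
rot [-0.002 -0.     0.161] shift [141.1 -84.3  49.6] rows>= 3
```

Call:
{"api": "step_arm", "payload": {"increments": "0 0 0.161 141.1 -84.3 0 -0.48;0 0 0.161 141.1 -84.3 0 -0.48;0 0 0.161 141.1 -84.3 0 -0.48;0 0 0.161 141.1 -84.3 40 -0.48;0 0 0.161 141.1 -84.3 56 -0.48;0 0 0.161 141.1 -84.3 56 -0.48;0 0 0.161 141.1 -84.3 56 -0.48"}}

```text
time: 13.32
tool_pos: [614.6, 97.3, 195.4]
tcp_rot: [3.14, -0.0, 1.409]
contact_force: [0.7, -0.4, 0.2]
grip_width: 24.5
```

```bash
cat > ov.py <<'E'
from h import *
import sys
C=np.array([560.75,295]);a=1.4098
ex=np.array([np.cos(a),np.sin(a)]);ey=np.array([-ex[1],ex[0]])
def bay(i): return C-185*ex+(i-3)*42*ey
E
python3 - <<'E'
from ov import *
st(); w=snap('wrist','pics/w8.png')
for i in (1,2,3):
    p=bay(i); print(i,[proj(w,[[*(p+sx*ex+sy*ey),90]])[0].round(1) for sx in(-45,45) for sy in(-6,6)])
crop(w,180,80,440,290,3,'pics/w8c.png')
E
```

```text
t 13.32 p [614.6  97.3 195.4] r [ 3.14  -0.     1.409] f [ 0.7 -0.4  0.2] g 24.5
1 [array([324.9, 301.9]), array([308.5, 301.9]), array([325.7, 178.9]), array([307.4, 178.9])]
2 [array([267.8, 301.6]), array([251.8, 301.3]), array([262. , 179.4]), array([244.2, 179.7])]
3 [array([212.9, 300.4]), array([198. , 299.8]), array([201.3, 180.9]), array([184.9, 181.5])]
```

View pics/w8c.png

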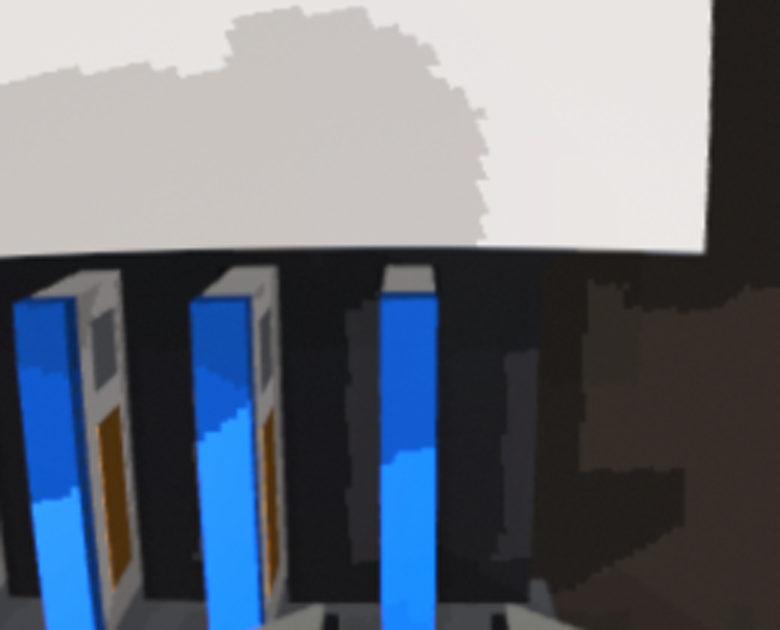

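Run:
```python
from ov import *
p=bay(1)+0.7*ex; go(*p,79,1.41)
```

```text
rot [ 0.002 -0.    -0.001] shift [  2.   -1.1 116.7] rows>= 2
```

Call:
{"api": "step_arm", "payload": {"increments": "0 0 0 2 -0.7 40 -0.48;0 0 0 2 -0.7 70 -0.48;0 0 0 2 -0.7 95 -0.48;0 0 0 2 -0.7 110 -0.48;0 0 0 2 -0.7 117 -0.48;0 0 0 2 -0.7 117 -0.48;0 0 0 2 -0.7 117 -1;0 0 0 2 -0.7 117 -1;0 0 0 2 -0.7 117 -1;0 0 0 2 -0.7 117 -1;0 0 0 2 -0.7 117 -1;0 0 0 2 -0.7 100 -1;0 0 0 2 -0.7 75 -1;0 0 0 2 -0.7 45 -1;0 0 0 2 -0.7 0 -1;0 0 0 2 -0.7 -10 -1;0 0 0 2 -0.7 -10 -1"}}

```text
time: 15.5
tool_pos: [613.4, 100.0, 205.2]
tcp_rot: [3.141, -0.0, 1.41]
contact_force: [0.7, -0.8, -1.2]
grip_width: 12.1
```

Run:
```python
from ov import *
st(); w=snap('wrist','pics/w9.png');t=snap('top');crop(t,370,225,520,375,4,"pics/t9c.png")
```

```text
t 15.5 p [613.4 100.  205.2] r [ 3.141 -0.     1.41 ] f [ 0.7 -0.8 -1.2] g 12.1
```

View pics/w9.png

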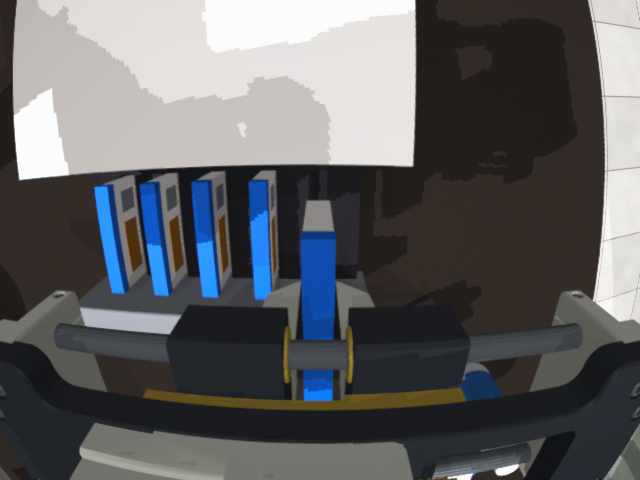

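View pics/t9c.png

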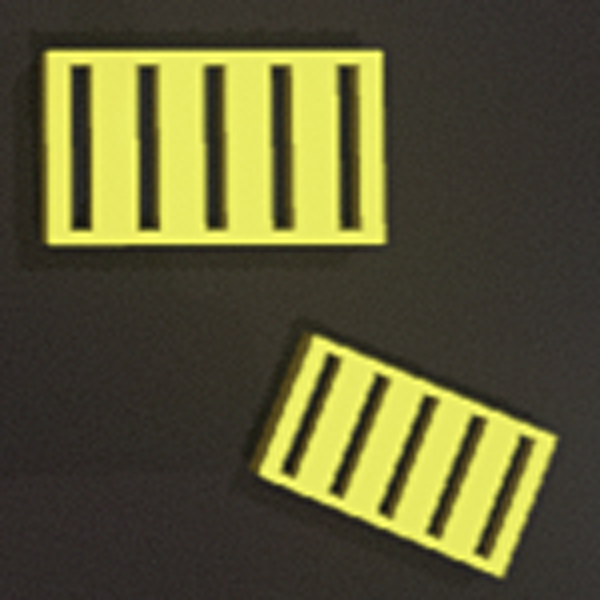

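Run:
```python
from ov import *
go(446.3,-352.4,150,0.01)
```

```text
rot [-0.002  0.002  1.4  ] shift [-473.1  -91.5   53.7] rows>= 8
```

Call:
{"api": "step_arm", "payload": {"increments": "0 0 1.4 -473 -91.5 0 -1;0 0 1.4 -473 -91.5 0 -1;0 0 1.4 -473 -91.5 0 -1;0 0 1.4 -473 -91.5 0 -1;0 0 1.4 -473 -91.5 0 -1;0 0 1.4 -473 -91.5 0 -1;0 0 1.4 -473 -91.5 0 -1;0 0 1.4 -473 -91.5 0 -1;0 0 1.4 -473 -91.5 25 -1;0 0 1.4 -473 -91.5 54 -1;0 0 1.4 -473 -91.5 54 -1;0 0 1.4 -473 -91.5 54 -1;0 0 1.4 -473 -91.5 54 -1"}}

```text
time: 17.23
tool_pos: [447.9, -352.4, 151.7]
tcp_rot: [3.14, -0.001, 0.01]
contact_force: [-0.9, 0.4, -1.4]
grip_width: 11.5
```

```bash
cat >> ov.py <<'E'
RC=np.array([445.5,-268.4]);ra=0.010
def slot(j,sx=0,sy=0):
    rx=np.array([np.cos(ra),np.sin(ra)]);ry=np.array([-rx[1],rx[0]]); return RC+sx*rx+((j-3)*42+sy)*ry
E
python3 - <<'E'
from ov import *
o=st(); w=snap('wrist','pics/w10.png');T=toolT(o)
for j in range(1,6): print(j,[proj(w,[[*slot(j,sx,sy),32]])[0].round(1) for sx in (-52,52) for sy in (-7.25,7.25)])
print("cart bottom",[proj(w,[(T@[x,y,54,1])[:3]])[0].round(1) for x in(-45,45) for y in (-6,6)])
crop(w,180,60,440,260,3,'pics/w10c.png')
E
```

```text
t 17.23 p [ 447.9 -352.4  151.7] r [ 3.14e+00 -1.00e-03  1.00e-02] f [-0.9  0.4 -1.4] g 11.5
1 [array([327.8, 303.9]), array([309.2, 303.9]), array([329.2, 169. ]), array([308.2, 169. ])]
2 [array([274. , 303.6]), array([255.7, 303.3]), array([268.6, 169.3]), array([248.1, 169.7])]
3 [array([221.9, 302.4]), array([204.6, 301.8]), array([210.5, 170.8]), array([191.5, 171.5])]
4 [array([173.3, 300.5]), array([157.6, 299.7]), array([157.3, 173.1]), array([140.3, 174.1])]
5 [array([129.4, 298. ]), array([115.4, 297.1]), array([110.2, 176. ]), array([ 95.4, 177.1])]
cart bottom [array([309.1, 342. ]), array([328.8, 342. ]), array([307.7, 195.6]), array([330.8, 195.6])]
```

View pics/w10.png

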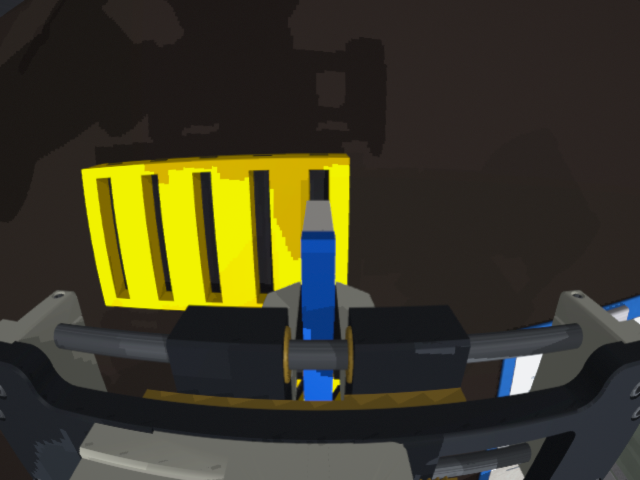

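View pics/w10c.png

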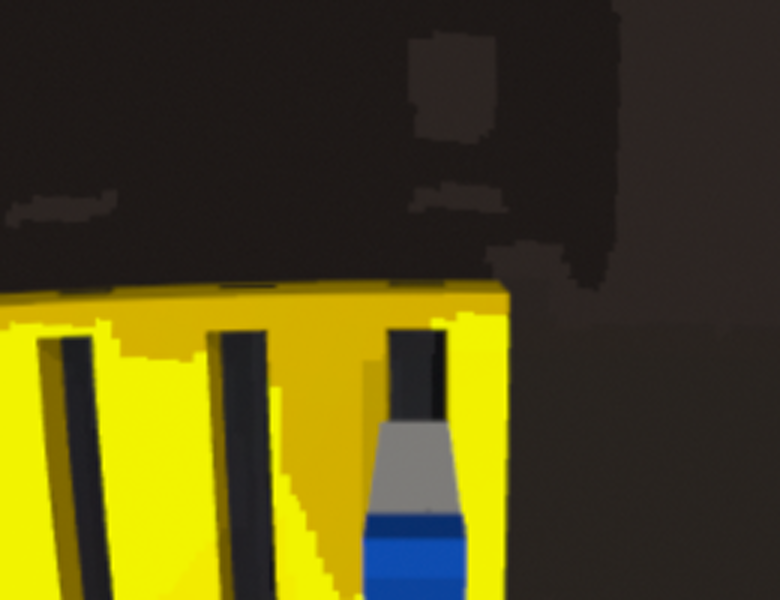

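```bash
cat >> ov.py <<'E'
def tl(w,u,v,z):
    "pixel -> tool coords on plane tool z=z"
    T=np.array(TFC); c=dict(K=w["K"],W=T,n="wrist"); return onz(c,u,v,z)
TFC=[[ 4.52356666e-04,-9.50624777e-01,-3.10342276e-01,8.49254924e+01],[9.99999388e-01,1.16559354e-04,1.10056607e-03,4.83350234e-01],[-1.01005208e-03,-3.10342583e-01,9.50624248e-01,-1.35902884e+02],[0,0,0,1]]
E
python3 - <<'E'
from ov import *
w=load("wrist")
def c(x,y): return 180+(x+.5)/3-.5, 60+(y+.5)/3-.5
for n,a,z in [("bottomL",(380,421),54),("bottomR",(448,421),54),("topL",(364,514),-11),("topR",(466,514),-11),("slotL",(388,328),119.5),("slotR",(447,328),119.5)]:
    print(n,tl(w,*c(*a),z).round(2))
for k in range(8):
    o=get_obs(); print(o["tool_pos"].round(2)); capture("top")
E
```

```text
bottomL [43.11 -5.31 54.  ]
bottomR [43.11  6.54 54.  ]
topL [ 46.26  -5.29 -11.  ]
topR [ 46.27   6.68 -11.  ]
slotL [ 50.67  -5.32 119.5 ]
slotR [ 50.68   8.24 119.5 ]
[ 447.84 -352.44  151.75]
[ 447.78 -352.37  151.65]
[ 447.67 -352.35  151.5 ]
[ 447.59 -352.32  151.38]
[ 447.53 -352.24  151.21]
[ 447.47 -352.21  151.05]
[ 447.42 -352.22  150.94]
[ 447.37 -352.19  150.85]
```

Call:
{"api": "step_arm", "payload": {"increments": "0 0 0 1 1 25 -1;0 0 0 1 1 45 -1;0 0 0 1 1 52 -1;0 0 0 1 1 52 -1;0 0 0 1 1 52 -1;0 0 0 1 1 52 -1;0 0 0 1 1 52 -1"}}

```text
time: 18.55
tool_pos: [448.5, -353.4, 99.2]
tcp_rot: [3.141, -0.001, 0.01]
contact_force: [0.2, 0.5, -0.2]
grip_width: 11.5
```

Run:
```python
from ov import *
o=st(); w=snap('wrist','pics/w11.png')
crop(w,250,120,390,225,5,'pics/w11c.png')
s=snap('scene');crop(s,120,210,270,320,5,'pics/s11c.png')
```

```text
t 18.55 p [ 448.5 -353.4   99.2] r [ 3.141e+00 -1.000e-03  1.000e-02] f [ 0.2  0.5 -0.2] g 11.5
```

View pics/w11c.png

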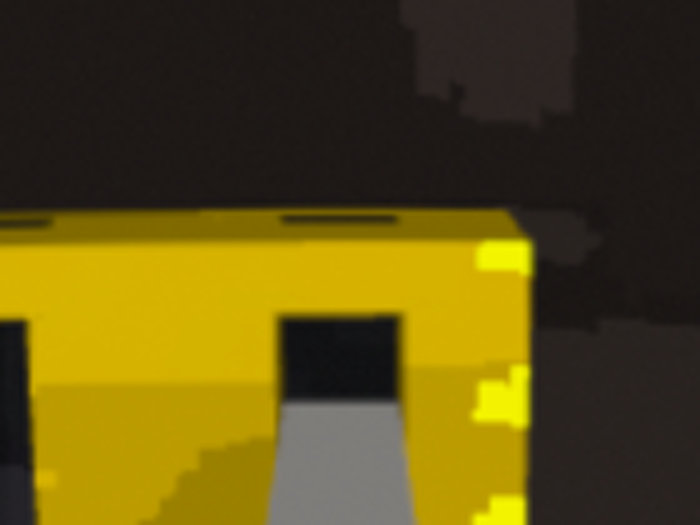

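View pics/s11c.png

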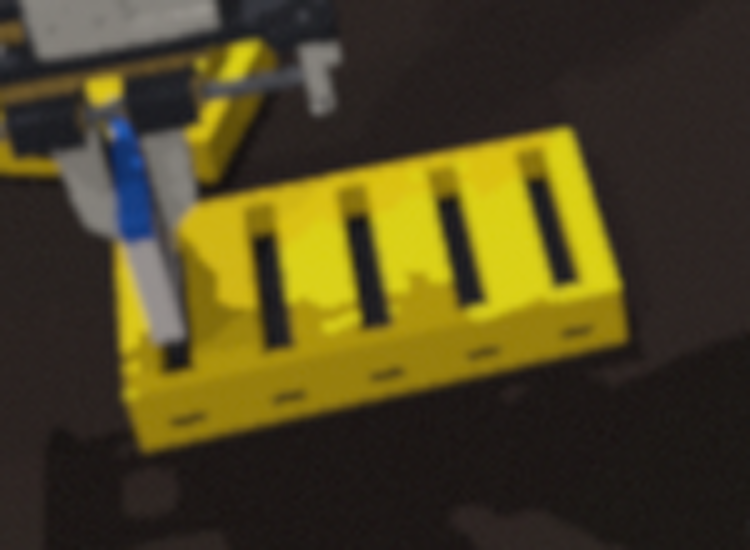

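Call:
{"api": "step_arm", "payload": {"increments": "0 0 0 0 0 9 -1;0 0 0 0 0 13 -1;0 0 0 0 0 17 -1;0 0 0 0 0 21 -1;0 0 0 0 0 26 -1;0 0 0 0 0 31 -1;0 0 0 0 0 36 -1;0 0 0 0 0 39 -1;0 0 0 0 0 39 -1;0 0 0 0 0 39 -1"}}

```text
time: 19.9
tool_pos: [448.4, -353.3, 59.7]
tcp_rot: [3.142, -0.0, 0.01]
contact_force: [0.2, 0.1, 0.2]
grip_width: 11.6
```

Run:
```python
from ov import *
o=st(); 
s=snap('scene');crop(s,120,210,270,320,5,'pics/s12c.png')
```

```text
t 19.9 p [ 448.4 -353.3   59.7] r [ 3.142 -0.     0.01 ] f [0.2 0.1 0.2] g 11.6
```

View pics/s12c.png

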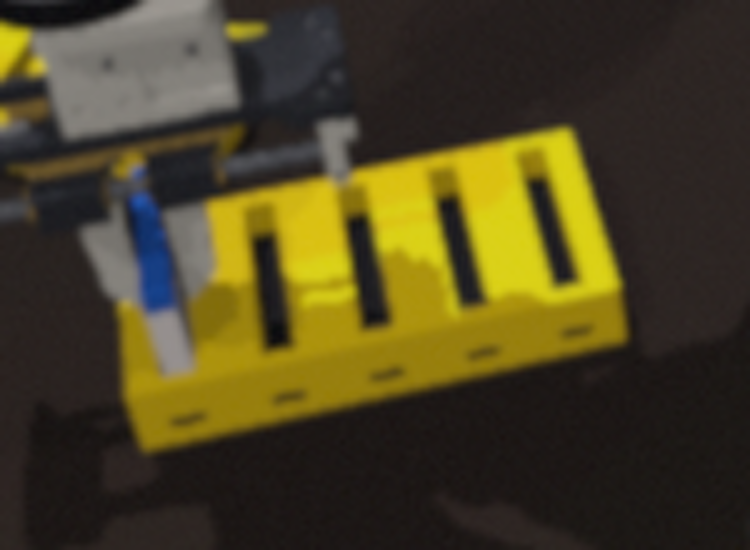

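Call:
{"api": "step_arm", "payload": {"increments": "0 0 0 0 0 1 -1;0 0 0 0 0 1 -1;0 0 0 0 0 1 -0.48;0 0 0 0 0 1 -0.48;0 0 0 0 0 1 -0.48;0 0 0 0 0 -20 -0.48;0 0 0 0 0 -70 -0.48;0 0 0 0 0 -120 -0.48;0 0 0 0 0 -145 -0.48;0 0 0 0 0 -145 -0.48"}}

```text
time: 21.2
tool_pos: [449.1, -353.9, 206.6]
tcp_rot: [3.138, -0.003, 0.01]
contact_force: [0.5, 0.4, 0.3]
grip_width: 24.2
```

Run:
```python
from ov import *
o=st(); w=snap('wrist','pics/w13.png')
s=snap('scene');crop(s,120,210,270,320,5,'pics/s13c.png')
p=bay(2)+0.7*ex; go(*p,150,1.41)
```

```text
t 21.2 p [ 449.1 -353.9  206.6] r [ 3.138e+00 -3.000e-03  1.000e-02] f [0.5 0.4 0.3] g 24.2
rot [-0.002  0.    -1.4  ] shift [ 129.3 -457.9   54. ] rows>= 8
```

View pics/w13.png

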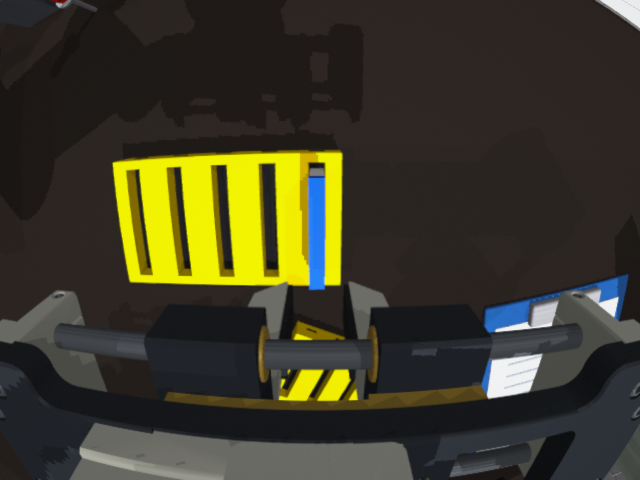

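View pics/s13c.png

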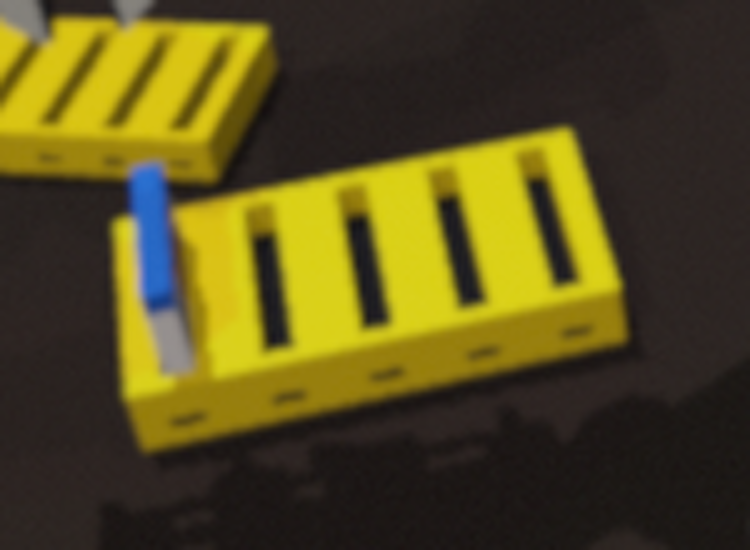

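Call:
{"api": "step_arm", "payload": {"increments": "0 0 -1.4 129.3 -458 0 -0.48;0 0 -1.4 129.3 -458 0 -0.48;0 0 -1.4 129.3 -458 0 -0.48;0 0 -1.4 129.3 -458 0 -0.48;0 0 -1.4 129.3 -458 0 -0.48;0 0 -1.4 129.3 -458 0 -0.48;0 0 -1.4 129.3 -458 0 -0.48;0 0 -1.4 129.3 -458 0 -0.48;0 0 -1.4 129.3 -458 0 -0.48;0 0 -1.4 129.3 -458 20 -0.48;0 0 -1.4 129.3 -458 40 -0.48;0 0 -1.4 129.3 -458 40 -0.48;0 0 -1.4 129.3 -458 40 -0.48"}}

```text
time: 22.92
tool_pos: [573.2, 105.3, 164.8]
tcp_rot: [-3.141, 0.0, 1.408]
contact_force: [0.0, 0.4, 0.7]
grip_width: 24.0
```

Run:
```python
from ov import *
o=st(); p=bay(2)+0.7*ex; go(*p,79,1.41); w=snap('wrist','pics/w14.png')
```

```text
t 22.93 p [573.2 105.3 164.8] r [-3.141  0.     1.408] f [0.  0.4 0.7] g 24.0
rot [-0.     0.    -0.002] shift [ 1.  -0.7 85.8] rows>= 2
```

View pics/w14.png

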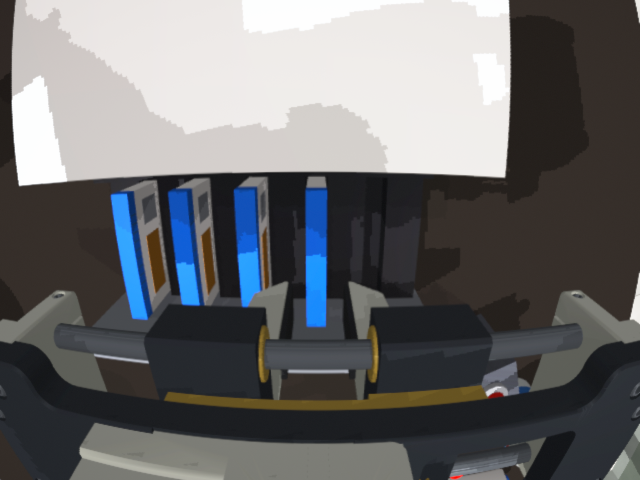

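Call:
{"api": "step_arm", "payload": {"increments": "0 0 0 1 -0.5 30 -0.48;0 0 0 1 -0.5 60 -0.48;0 0 0 1 -0.5 80 -0.48;0 0 0 1 -0.5 86 -0.48;0 0 0 1 -0.5 86 -0.48;0 0 0 1 -0.5 86 -1;0 0 0 1 -0.5 86 -1;0 0 0 1 -0.5 86 -1;0 0 0 1 -0.5 86 -1;0 0 0 1 -0.5 70 -1;0 0 0 1 -0.5 45 -1;0 0 0 1 -0.5 10 -1;0 0 0 1 -0.5 -40 -1;0 0 0 1 -0.5 -40 -1"}}

```text
time: 24.72
tool_pos: [574.8, 107.3, 209.8]
tcp_rot: [3.133, -0.002, 1.41]
contact_force: [-0.5, -0.3, -1.3]
grip_width: 11.7
```

Run:
```python
from ov import *
o=st(); t=snap('top');crop(t,370,225,520,375,4,"pics/t15c.png")
p=slot(2); go(448.5-.4,-353.4+42,110,0.01)
```

```text
t 24.73 p [574.8 107.3 209.8] r [ 3.133e+00 -2.000e-03  1.410e+00] f [-0.5 -0.3 -1.3] g 11.7
rot [ 0.003 -0.004  1.4  ] shift [-433.4  -57.1   96.4] rows>= 8
```

View pics/t15c.png

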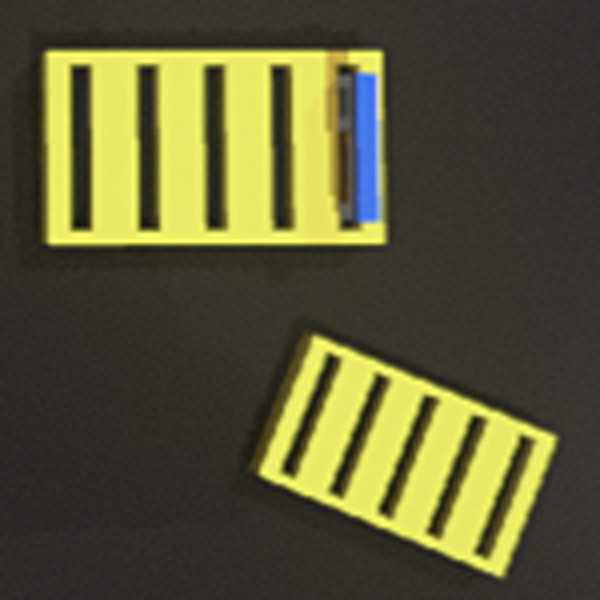

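Call:
{"api": "step_arm", "payload": {"increments": "0 0 1.4 -433 -57 0 -1;0 0 1.4 -433 -57 0 -1;0 0 1.4 -433 -57 0 -1;0 0 1.4 -433 -57 0 -1;0 0 1.4 -433 -57 0 -1;0 0 1.4 -433 -57 0 -1;0 0 1.4 -433 -57 0 -1;0 0 1.4 -433 -57 0 -1;0 0 1.4 -433 -57 15 -1;0 0 1.4 -433 -57 40 -1;0 0 1.4 -433 -57 65 -1;0 0 1.4 -433 -57 85 -1;0 0 1.4 -433 -57 96 -1;0 0 1.4 -433 -57 96 -1;0 0 1.4 -433 -57 96 -1;0 0 1.4 -433 -57 96 -1;0 0 1.4 -433 -57 96 -1"}}

```text
time: 26.9
tool_pos: [447.3, -311.3, 109.2]
tcp_rot: [3.141, -0.001, 0.01]
contact_force: [-0.4, 0.4, -0.8]
grip_width: 11.9
```

Run:
```python
from ov import *
o=st(); w=snap('wrist','pics/w16.png')
crop(w,240,120,400,240,5,'pics/w16c.png'); go(448.4,-353.4+42,99,0.01)
```

```text
t 26.9 p [ 447.3 -311.3  109.2] r [ 3.141e+00 -1.000e-03  1.000e-02] f [-0.4  0.4 -0.8] g 11.9
rot [ 0.001 -0.001 -0.   ] shift [ 1.1  0.1 10.1] rows>= 1
```

View pics/w16c.png

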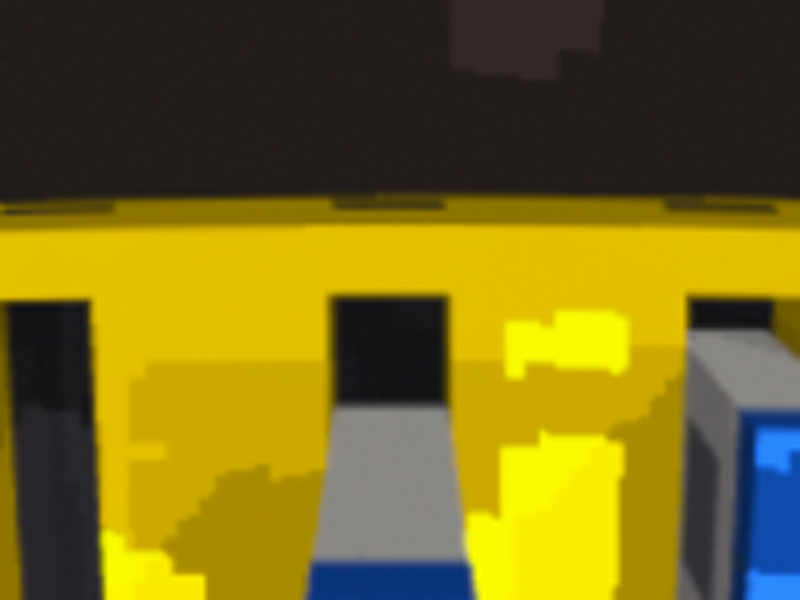

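Call:
{"api": "step_arm", "payload": {"increments": "0 0 0 1 -0.1 10 -1;0 0 0 1 -0.1 18 -1;0 0 0 1 -0.1 24 -1;0 0 0 1 -0.1 29 -1;0 0 0 1 -0.1 34 -1;0 0 0 1 -0.1 40 -1;0 0 0 1 -0.1 46 -1;0 0 0 1 -0.1 50 -1;0 0 0 1 -0.1 50.5 -1;0 0 0 1 -0.1 50.5 -1"}}

```text
time: 28.2
tool_pos: [448.2, -311.0, 60.6]
tcp_rot: [3.141, -0.001, 0.01]
contact_force: [-5.9, 4.1, 20.8]
grip_width: 11.7
```

Run:
```python
from ov import *
o=st()
```

```text
t 28.2 p [ 448.2 -311.    60.6] r [ 3.141e+00 -1.000e-03  1.000e-02] f [-5.9  4.1 20.8] g 11.7
```

Call:
{"api": "step_arm", "payload": {"increments": "0 0 0 0 0 -0.5 -0.48;0 0 0 0 0 -0.5 -0.48;0 0 0 0 0 -0.5 -0.48;0 0 0 0 0 -20 -0.48;0 0 0 0 0 -70 -0.48;0 0 0 0 0 -120 -0.48;0 0 0 0 0 -145 -0.48;0 0 0 0 0 -145 -0.48;0 0 0 0 0 -145 -0.48"}}

```text
time: 29.32
tool_pos: [447.6, -310.6, 201.7]
tcp_rot: [-3.14, 0.002, 0.01]
contact_force: [-0.3, -0.4, -0.3]
grip_width: 23.7
```

Run:
```python
from ov import *
o=st(); w=snap('wrist','pics/w17.png')
s=snap('scene');crop(s,120,210,270,320,5,'pics/s17c.png')
p=bay(3)+0.7*ex; go(*p,165,1.41)
```

```text
t 29.32 p [ 447.6 -310.6  201.7] r [-3.14e+00  2.00e-03  1.00e-02] f [-0.3 -0.4 -0.3] g 23.7
rot [-0.004  0.    -1.4  ] shift [  87.9 -422.7   37.2] rows>= 8
```

View pics/s17c.png

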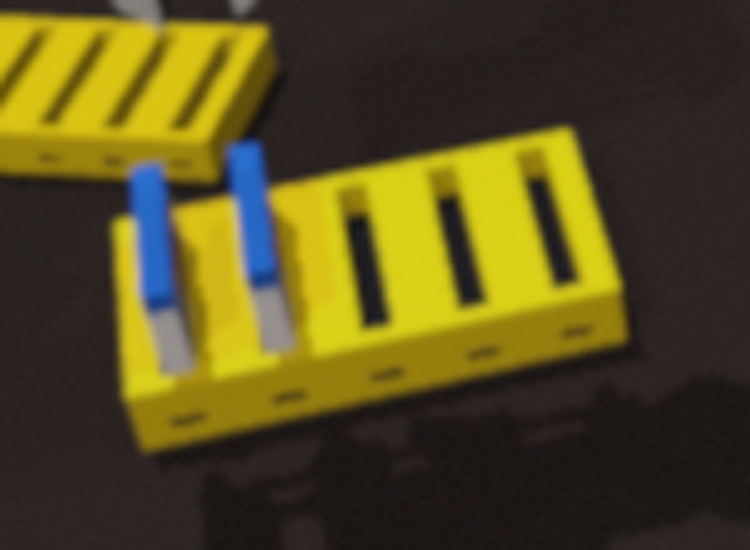

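Call:
{"api": "step_arm", "payload": {"increments": "0 0 -1.4 88 -422.7 0 -0.48;0 0 -1.4 88 -422.7 0 -0.48;0 0 -1.4 88 -422.7 0 -0.48;0 0 -1.4 88 -422.7 0 -0.48;0 0 -1.4 88 -422.7 0 -0.48;0 0 -1.4 88 -422.7 0 -0.48;0 0 -1.4 88 -422.7 0 -0.48;0 0 -1.4 88 -422.7 0 -0.48;0 0 -1.4 88 -422.7 0 -0.48;0 0 -1.4 88 -422.7 20 -0.48;0 0 -1.4 88 -422.7 37 -0.48;0 0 -1.4 88 -422.7 37 -0.48;0 0 -1.4 88 -422.7 37 -0.48"}}

```text
time: 31.05
tool_pos: [532.3, 112.0, 166.6]
tcp_rot: [3.141, -0.0, 1.408]
contact_force: [0.1, -0.5, 0.3]
grip_width: 23.8
```

Run:
```python
from ov import *
o=st(); p=bay(3)+0.7*ex; go(*p,79,1.41); w=snap('wrist','pics/w18.png')
```

```text
t 31.05 p [532.3 112.  166.6] r [ 3.141 -0.     1.408] f [ 0.1 -0.5  0.3] g 23.8
rot [ 0.    -0.    -0.002] shift [ 0.9 -1.3 87.6] rows>= 2
```

View pics/w18.png

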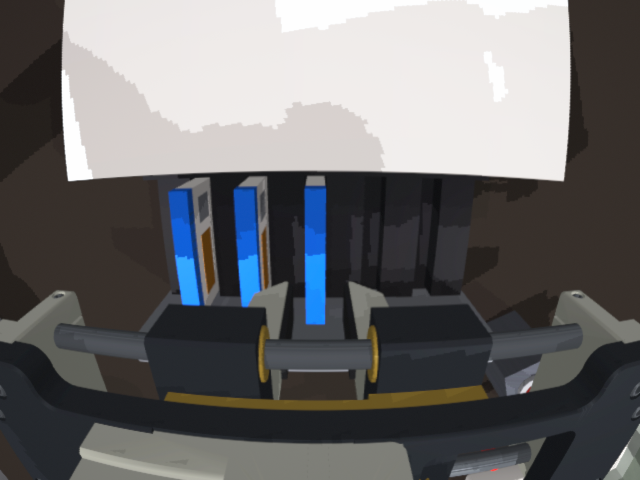

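Call:
{"api": "step_arm", "payload": {"increments": "0 0 0 1 -1 30 -0.48;0 0 0 1 -1 60 -0.48;0 0 0 1 -1 80 -0.48;0 0 0 1 -1 87.5 -0.48;0 0 0 1 -1 87.5 -0.48;0 0 0 1 -1 87.5 -1;0 0 0 1 -1 87.5 -1;0 0 0 1 -1 87.5 -1;0 0 0 1 -1 87.5 -1;0 0 0 1 -1 70 -1;0 0 0 1 -1 45 -1;0 0 0 1 -1 10 -1;0 0 0 1 -1 -25 -1;0 0 0 1 -1 -40 -1;0 0 0 1 -1 -40 -1"}}

```text
time: 32.98
tool_pos: [531.4, 113.7, 206.5]
tcp_rot: [3.14, -0.0, 1.41]
contact_force: [-0.6, 0.9, -0.4]
grip_width: 11.9
```

Run:
```python
from ov import *
o=st(); t=snap('top');crop(t,370,225,520,375,4,"pics/t19c.png")
go(448.4,-353.4+84,110,0.01)
```

```text
t 32.98 p [531.4 113.7 206.5] r [ 3.14 -0.    1.41] f [-0.6  0.9 -0.4] g 11.9
rot [-1.0e-03  1.0e-03  1.4e+00] shift [-391.3  -19.8   95.5] rows>= 8
```

View pics/t19c.png

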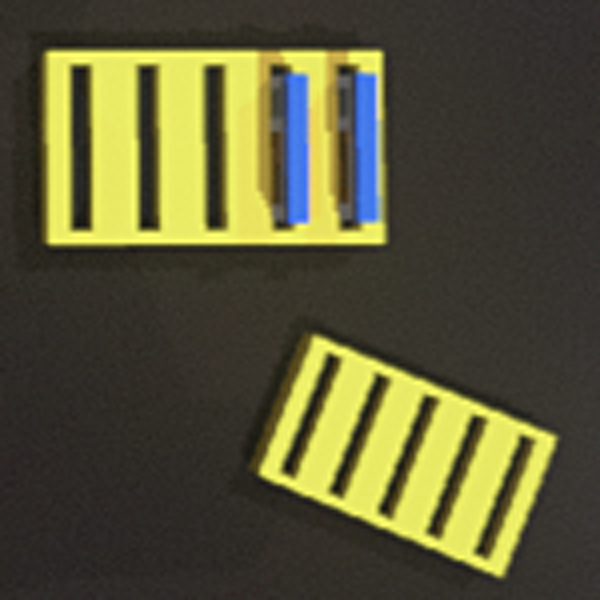

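Call:
{"api": "step_arm", "payload": {"increments": "0 0 1.4 -391 -20 0 -1;0 0 1.4 -391 -20 0 -1;0 0 1.4 -391 -20 0 -1;0 0 1.4 -391 -20 0 -1;0 0 1.4 -391 -20 0 -1;0 0 1.4 -391 -20 0 -1;0 0 1.4 -391 -20 0 -1;0 0 1.4 -391 -20 0 -1;0 0 1.4 -391 -20 15 -1;0 0 1.4 -391 -20 40 -1;0 0 1.4 -391 -20 65 -1;0 0 1.4 -391 -20 85 -1;0 0 1.4 -391 -20 96 -1;0 0 1.4 -391 -20 96 -1;0 0 1.4 -391 -20 96 -1;0 0 1.4 -391 -20 96 -1;0 0 1.4 -391 -20 96 -1"}}

```text
time: 35.15
tool_pos: [449.0, -269.3, 110.7]
tcp_rot: [3.141, -0.001, 0.01]
contact_force: [0.4, -0.2, -0.1]
grip_width: 11.9
```

Run:
```python
from ov import *
o=st(); w=snap('wrist','pics/w20.png')
crop(w,240,120,400,240,5,'pics/w20c.png'); go(448.4,-353.4+84,60,0.01)
```

```text
t 35.15 p [ 449.  -269.3  110.7] r [ 3.141e+00 -1.000e-03  1.000e-02] f [ 0.4 -0.2 -0.1] g 11.9
rot [ 0.001 -0.001 -0.   ] shift [-0.6  0.1 50.6] rows>= 1
```

View pics/w20c.png

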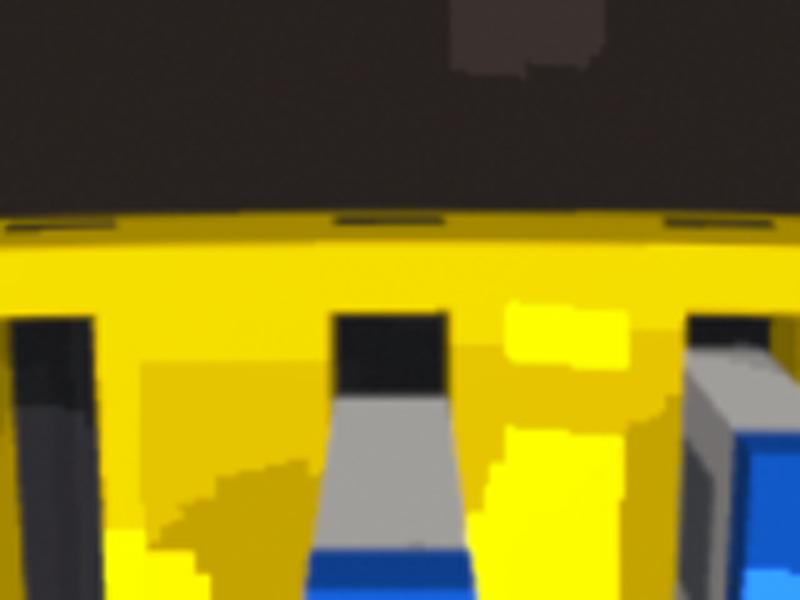

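Call:
{"api": "step_arm", "payload": {"increments": "0 0 0 -0.5 0 10 -1;0 0 0 -0.5 0 19 -1;0 0 0 -0.5 0 25 -1;0 0 0 -0.5 0 30 -1;0 0 0 -0.5 0 35 -1;0 0 0 -0.5 0 41 -1;0 0 0 -0.5 0 47 -1;0 0 0 -0.5 0 50.5 -1;0 0 0 -0.5 0 51 -1;0 0 0 -0.5 0 51 -1"}}

```text
time: 36.45
tool_pos: [448.1, -269.0, 60.6]
tcp_rot: [3.141, -0.0, 0.01]
contact_force: [-4.9, 2.8, 14.6]
grip_width: 12.0
```

Call:
{"api": "step_arm", "payload": {"increments": "0 0 0 0 0 0 -0.48;0 0 0 0 0 0 -0.48;0 0 0 0 0 0 -0.48;0 0 0 0 0 -20 -0.48;0 0 0 0 0 -70 -0.48;0 0 0 0 0 -120 -0.48;0 0 0 0 0 -145 -0.48;0 0 0 0 0 -145 -0.48;0 0 0 0 0 -145 -0.48"}}

```text
time: 37.58
tool_pos: [447.7, -268.7, 202.9]
tcp_rot: [-3.14, 0.002, 0.01]
contact_force: [-0.2, 0.4, 0.6]
grip_width: 24.0
```

Run:
```python
from ov import *
o=st()
s=snap('scene');crop(s,120,210,270,320,5,'pics/s21c.png')
p=bay(4)+0.7*ex; go(*p,165,1.41)
```

```text
t 37.58 p [ 447.7 -268.7  202.9] r [-3.14e+00  2.00e-03  1.00e-02] f [-0.2  0.4  0.6] g 24.0
rot [-0.003  0.    -1.4  ] shift [  46.  -387.9   38.2] rows>= 8
```

View pics/s21c.png

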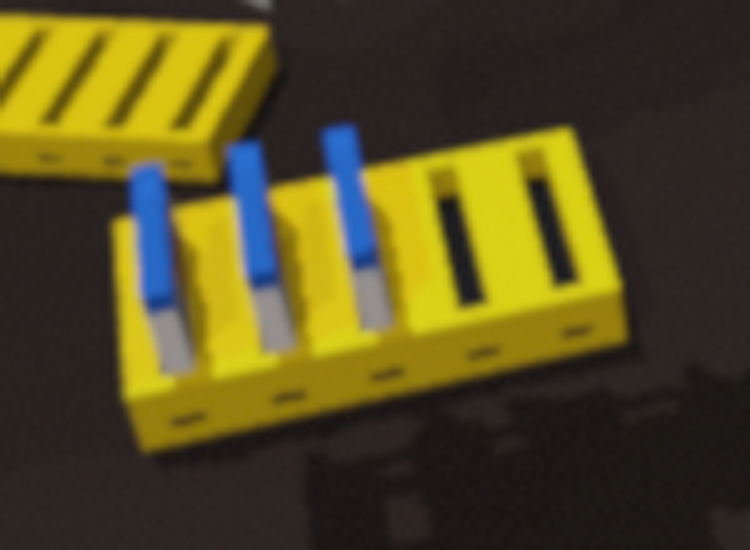

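Call:
{"api": "step_arm", "payload": {"increments": "0 0 -1.4 46 -388 0 -0.48;0 0 -1.4 46 -388 0 -0.48;0 0 -1.4 46 -388 0 -0.48;0 0 -1.4 46 -388 0 -0.48;0 0 -1.4 46 -388 0 -0.48;0 0 -1.4 46 -388 0 -0.48;0 0 -1.4 46 -388 0 -0.48;0 0 -1.4 46 -388 0 -0.48;0 0 -1.4 46 -388 0 -0.48;0 0 -1.4 46 -388 20 -0.48;0 0 -1.4 46 -388 38 -0.48;0 0 -1.4 46 -388 38 -0.48;0 0 -1.4 46 -388 38 -0.48"}}

```text
time: 39.25
tool_pos: [490.7, 119.1, 166.5]
tcp_rot: [3.141, -0.0, 1.408]
contact_force: [0.2, 0.5, 0.2]
grip_width: 23.9
```

Run:
```python
from ov import *
o=st(); p=bay(4)+0.7*ex; go(*p,79,1.41); w=snap('wrist','pics/w22.png')
```

```text
t 39.25 p [490.7 119.1 166.5] r [ 3.141 -0.     1.408] f [0.2 0.5 0.2] g 23.9
rot [ 0.    -0.    -0.002] shift [ 0.5 -1.1 87.5] rows>= 2
```

View pics/w22.png

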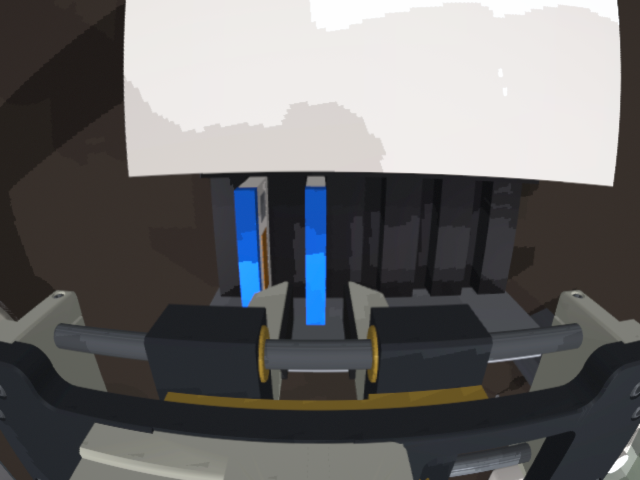

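Call:
{"api": "step_arm", "payload": {"increments": "0 0 0 0.8 -0.8 30 -0.48;0 0 0 0.8 -0.8 60 -0.48;0 0 0 0.8 -0.8 80 -0.48;0 0 0 0.8 -0.8 87.5 -0.48;0 0 0 0.8 -0.8 87.5 -0.48;0 0 0 0.8 -0.8 87.5 -1;0 0 0 0.8 -0.8 87.5 -1;0 0 0 0.8 -0.8 87.5 -1;0 0 0 0.8 -0.8 87.5 -1;0 0 0 0.8 -0.8 70 -1;0 0 0 0.8 -0.8 45 -1;0 0 0 0.8 -0.8 10 -1;0 0 0 0.8 -0.8 -25 -1;0 0 0 0.8 -0.8 -40 -1;0 0 0 0.8 -0.8 -40 -1"}}

```text
time: 41.18
tool_pos: [490.2, 120.3, 207.2]
tcp_rot: [3.139, -0.001, 1.41]
contact_force: [0.0, -0.0, -0.1]
grip_width: 11.6
```

Run:
```python
from ov import *
o=st(); t=snap('top');crop(t,370,225,520,375,4,"pics/t23c.png")
go(448.4,-353.4+126,110,0.01)
```

```text
t 41.17 p [490.2 120.3 207.2] r [ 3.139e+00 -1.000e-03  1.410e+00] f [ 0.  -0.  -0.1] g 11.6
rot [ 0.  -0.   1.4] shift [-349.8   15.    96.1] rows>= 8
```

View pics/t23c.png

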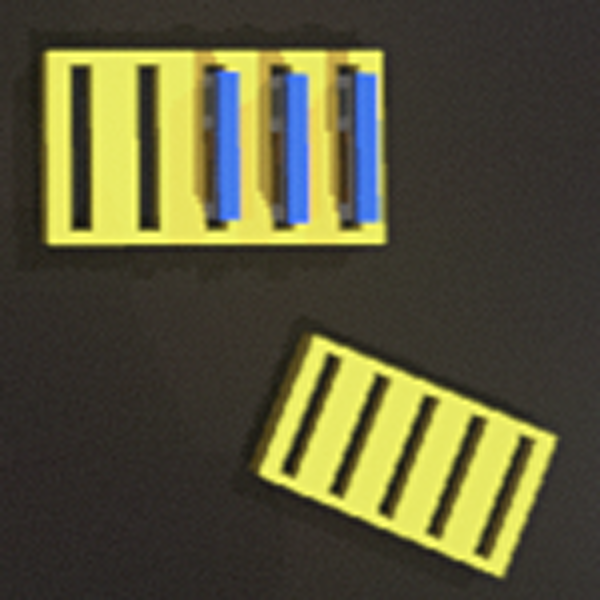

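Call:
{"api": "step_arm", "payload": {"increments": "0 0 1.4 -350 14.5 0 -1;0 0 1.4 -350 14.5 0 -1;0 0 1.4 -350 14.5 0 -1;0 0 1.4 -350 14.5 0 -1;0 0 1.4 -350 14.5 0 -1;0 0 1.4 -350 14.5 0 -1;0 0 1.4 -350 14.5 0 -1;0 0 1.4 -350 14.5 0 -1;0 0 1.4 -350 14.5 15 -1;0 0 1.4 -350 14.5 40 -1;0 0 1.4 -350 14.5 65 -1;0 0 1.4 -350 14.5 85 -1;0 0 1.4 -350 14.5 96 -1;0 0 1.4 -350 14.5 96 -1;0 0 1.4 -350 14.5 96 -1;0 0 1.4 -350 14.5 96 -1;0 0 1.4 -350 14.5 96 -1"}}

```text
time: 43.35
tool_pos: [448.2, -227.7, 110.7]
tcp_rot: [3.141, -0.001, 0.01]
contact_force: [0.3, -0.2, 0.1]
grip_width: 11.7
```

Run:
```python
from ov import *
o=st(); w=snap('wrist','pics/w24.png')
crop(w,240,120,400,240,5,'pics/w24c.png'); go(448.4,-353.4+126,60,0.01)
```

```text
t 43.35 p [ 448.2 -227.7  110.7] r [ 3.141e+00 -1.000e-03  1.000e-02] f [ 0.3 -0.2  0.1] g 11.7
rot [ 0.    -0.001 -0.   ] shift [ 0.2 -0.3 50.6] rows>= 1
```

View pics/w24c.png

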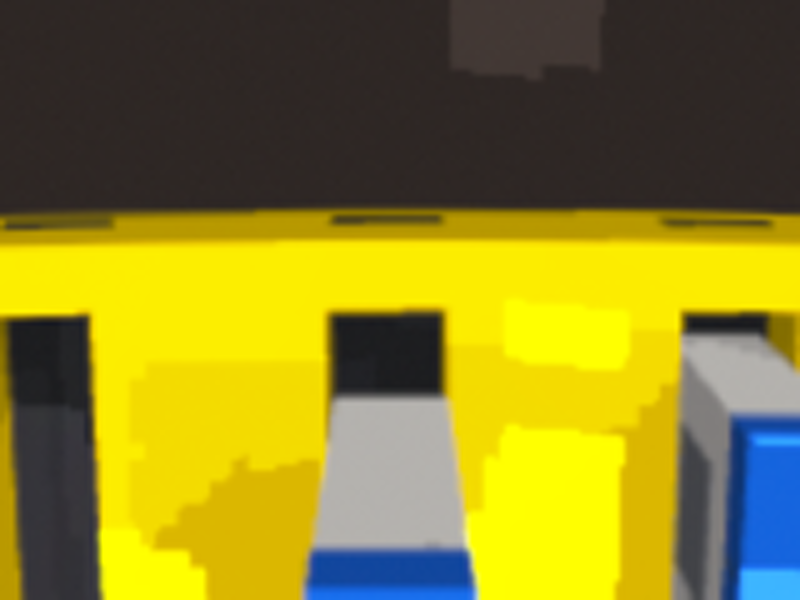

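Call:
{"api": "step_arm", "payload": {"increments": "0 0 0 0.2 -0.4 10 -1;0 0 0 0.2 -0.4 19 -1;0 0 0 0.2 -0.4 25 -1;0 0 0 0.2 -0.4 30 -1;0 0 0 0.2 -0.4 35 -1;0 0 0 0.2 -0.4 41 -1;0 0 0 0.2 -0.4 47 -1;0 0 0 0.2 -0.4 50.5 -1;0 0 0 0.2 -0.4 51 -1;0 0 0 0.2 -0.4 51 -1"}}

```text
time: 44.65
tool_pos: [448.0, -227.0, 60.6]
tcp_rot: [3.141, -0.0, 0.01]
contact_force: [-4.4, 3.1, 15.2]
grip_width: 12.0
```

Call:
{"api": "step_arm", "payload": {"increments": "0 0 0 0 0 0 -0.48;0 0 0 0 0 0 -0.48;0 0 0 0 0 0 -0.48;0 0 0 0 0 -20 -0.48;0 0 0 0 0 -70 -0.48;0 0 0 0 0 -120 -0.48;0 0 0 0 0 -145 -0.48;0 0 0 0 0 -145 -0.48;0 0 0 0 0 -145 -0.48"}}

```text
time: 45.78
tool_pos: [447.6, -226.7, 202.9]
tcp_rot: [-3.14, 0.002, 0.01]
contact_force: [-0.5, 1.3, -0.4]
grip_width: 23.6
```

Run:
```python
from ov import *
o=st()
s=snap('scene');crop(s,120,210,270,320,5,'pics/s25c.png')
p=bay(5)+0.7*ex; go(*p,165,1.41)
```

```text
t 45.77 p [ 447.6 -226.7  202.9] r [-3.14e+00  2.00e-03  1.00e-02] f [-0.5  1.3 -0.4] g 23.6
rot [-3.0e-03  1.0e-03 -1.4e+00] shift [   4.3 -353.2   38.2] rows>= 8
```

View pics/s25c.png

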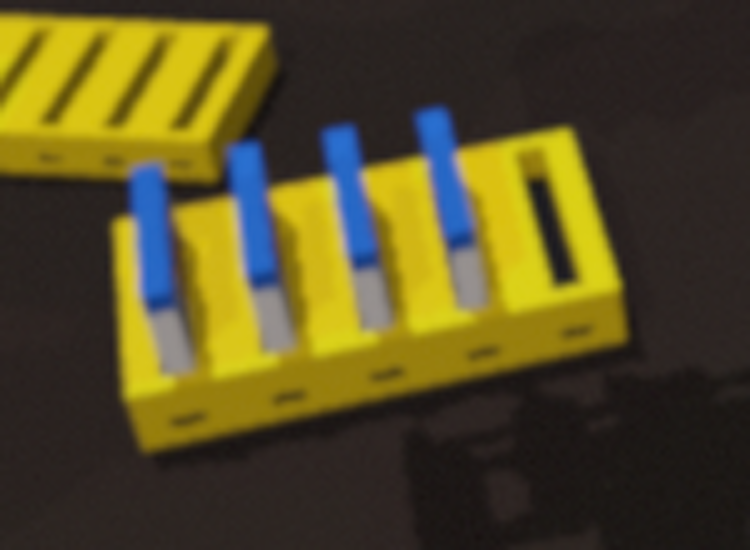

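Call:
{"api": "step_arm", "payload": {"increments": "0 0 -1.4 4.3 -353 0 -0.48;0 0 -1.4 4.3 -353 0 -0.48;0 0 -1.4 4.3 -353 0 -0.48;0 0 -1.4 4.3 -353 0 -0.48;0 0 -1.4 4.3 -353 0 -0.48;0 0 -1.4 4.3 -353 0 -0.48;0 0 -1.4 4.3 -353 0 -0.48;0 0 -1.4 4.3 -353 0 -0.48;0 0 -1.4 4.3 -353 0 -0.48;0 0 -1.4 4.3 -353 20 -0.48;0 0 -1.4 4.3 -353 38 -0.48;0 0 -1.4 4.3 -353 38 -0.48;0 0 -1.4 4.3 -353 38 -0.48"}}

```text
time: 47.45
tool_pos: [449.3, 125.8, 166.4]
tcp_rot: [3.141, -0.0, 1.409]
contact_force: [0.7, -0.3, 0.7]
grip_width: 24.1
```

Run:
```python
from ov import *
o=st(); p=bay(5)+0.7*ex; go(*p,79,1.41); w=snap('wrist','pics/w26.png')
```

```text
t 47.45 p [449.3 125.8 166.4] r [ 3.141 -0.     1.409] f [ 0.7 -0.3  0.7] g 24.1
rot [ 0.    -0.    -0.001] shift [ 0.6 -1.1 87.4] rows>= 2
```

View pics/w26.png

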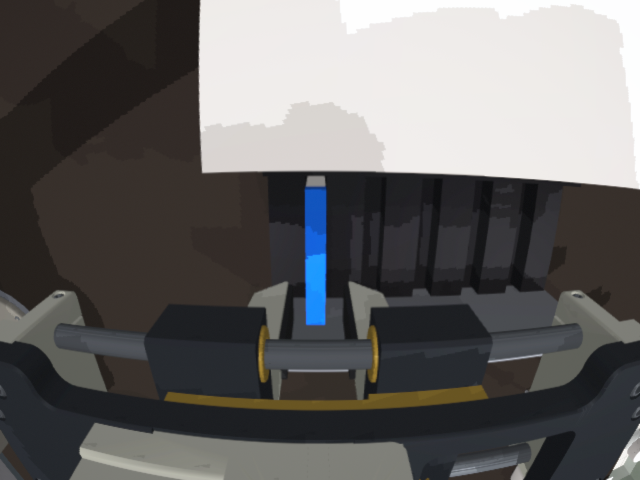

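Call:
{"api": "step_arm", "payload": {"increments": "0 0 0 0.8 -0.8 30 -0.48;0 0 0 0.8 -0.8 60 -0.48;0 0 0 0.8 -0.8 80 -0.48;0 0 0 0.8 -0.8 87.5 -0.48;0 0 0 0.8 -0.8 87.5 -0.48;0 0 0 0.8 -0.8 87.5 -1;0 0 0 0.8 -0.8 87.5 -1;0 0 0 0.8 -0.8 87.5 -1;0 0 0 0.8 -0.8 87.5 -1;0 0 0 0.8 -0.8 70 -1;0 0 0 0.8 -0.8 45 -1;0 0 0 0.8 -0.8 10 -1;0 0 0 0.8 -0.8 -25 -1;0 0 0 0.8 -0.8 -40 -1;0 0 0 0.8 -0.8 -40 -1"}}

```text
time: 49.38
tool_pos: [448.8, 126.9, 207.2]
tcp_rot: [3.139, -0.001, 1.41]
contact_force: [-0.6, 1.1, -0.3]
grip_width: 11.6
```

Run:
```python
from ov import *
o=st(); t=snap('top');crop(t,370,225,520,375,4,"pics/t27c.png")
go(448.4,-353.4+168,110,0.01)
```

```text
t 49.38 p [448.8 126.9 207.2] r [ 3.139e+00 -1.000e-03  1.410e+00] f [-0.6  1.1 -0.3] g 11.6
rot [ 0.  -0.   1.4] shift [-308.1   50.2   96.1] rows>= 8
```

View pics/t27c.png

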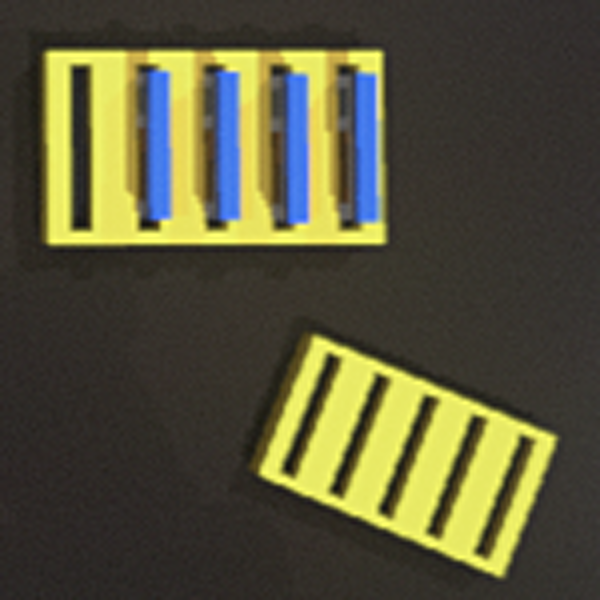

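Call:
{"api": "step_arm", "payload": {"increments": "0 0 1.4 -308 49.5 0 -1;0 0 1.4 -308 49.5 0 -1;0 0 1.4 -308 49.5 0 -1;0 0 1.4 -308 49.5 0 -1;0 0 1.4 -308 49.5 0 -1;0 0 1.4 -308 49.5 0 -1;0 0 1.4 -308 49.5 0 -1;0 0 1.4 -308 49.5 0 -1;0 0 1.4 -308 49.5 15 -1;0 0 1.4 -308 49.5 40 -1;0 0 1.4 -308 49.5 65 -1;0 0 1.4 -308 49.5 85 -1;0 0 1.4 -308 49.5 96 -1;0 0 1.4 -308 49.5 96 -1;0 0 1.4 -308 49.5 96 -1;0 0 1.4 -308 49.5 96 -1;0 0 1.4 -308 49.5 96 -1"}}

```text
time: 51.55
tool_pos: [448.1, -185.3, 110.7]
tcp_rot: [3.141, -0.001, 0.01]
contact_force: [-0.1, -0.7, -0.2]
grip_width: 12.1
```

Run:
```python
from ov import *
o=st(); w=snap('wrist','pics/w28.png')
crop(w,240,120,400,240,5,'pics/w28c.png'); go(448.4,-353.4+168,60,0.01)
```

```text
t 51.55 p [ 448.1 -185.3  110.7] r [ 3.141e+00 -1.000e-03  1.000e-02] f [-0.1 -0.7 -0.2] g 12.1
rot [ 0.    -0.001 -0.   ] shift [ 0.3  0.1 50.6] rows>= 1
```

View pics/w28c.png

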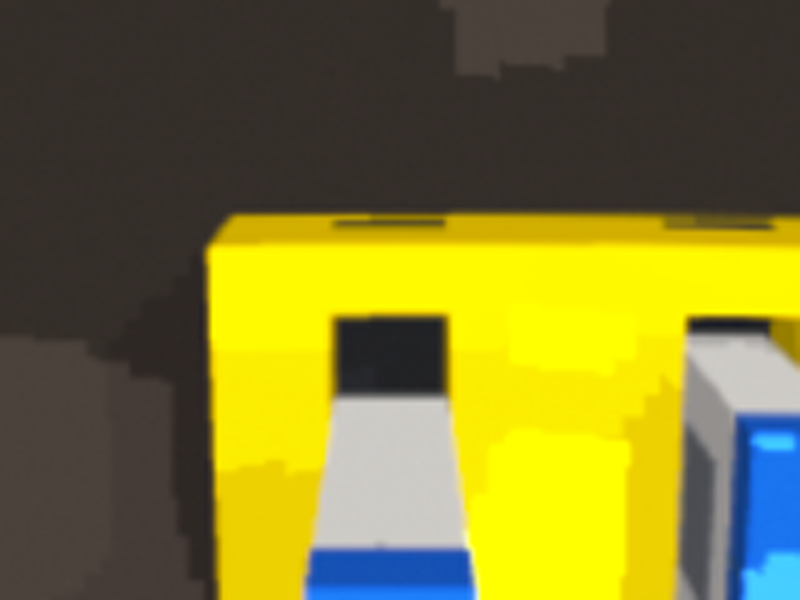

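Aligned: slot at columns 332–447, cartridge at 331–449. I'll insert it, then release.

Call:
{"api": "step_arm", "payload": {"increments": "0 0 0 0.2 0 10 -1;0 0 0 0.2 0 19 -1;0 0 0 0.2 0 25 -1;0 0 0 0.2 0 30 -1;0 0 0 0.2 0 35 -1;0 0 0 0.2 0 41 -1;0 0 0 0.2 0 47 -1;0 0 0 0.2 0 50.5 -1;0 0 0 0.2 0 51 -1;0 0 0 0.2 0 51 -1"}}

```text
time: 52.85
tool_pos: [447.9, -185.1, 60.5]
tcp_rot: [3.141, -0.0, 0.01]
contact_force: [-3.7, 2.1, 15.5]
grip_width: 11.9
```

Call:
{"api": "step_arm", "payload": {"increments": "0 0 0 0 0 0 -0.48;0 0 0 0 0 0 -0.48;0 0 0 0 0 0 -0.48;0 0 0 0 0 -20 -0.48;0 0 0 0 0 -70 -0.48;0 0 0 0 0 -120 -0.48;0 0 0 0 0 -145 -0.48;0 0 0 0 0 -145 -0.48;0 0 0 0 0 -145 -0.48"}}

```text
time: 53.98
tool_pos: [447.5, -184.8, 202.9]
tcp_rot: [-3.14, 0.002, 0.01]
contact_force: [-0.2, 0.1, 0.2]
grip_width: 24.3
```

Run:
```python
from ov import *
o=st()
s=snap('scene');crop(s,120,210,270,320,5,'pics/s29c.png')
w=snap('wrist','pics/w29.png')
pf=C-257*ex; print("panel open",pf, "shut",pf+120*ex)
p=pf-35*ex; go(*p,200,1.41)
```

```text
t 53.98 p [ 447.5 -184.8  202.9] r [-3.14e+00  2.00e-03  1.00e-02] f [-0.2  0.1  0.2] g 24.3
panel open [519.55245581  41.32350847] shut [538.78866321 159.77167572]
rot [-3.0e-03  1.0e-03 -1.4e+00] shift [  68.4 -190.9    2.8] rows>= 8
```

View pics/s29c.png

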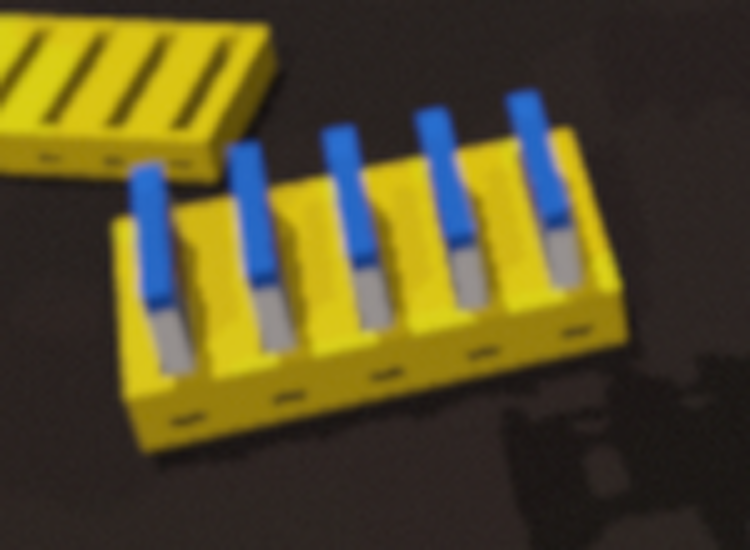

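View pics/w29.png

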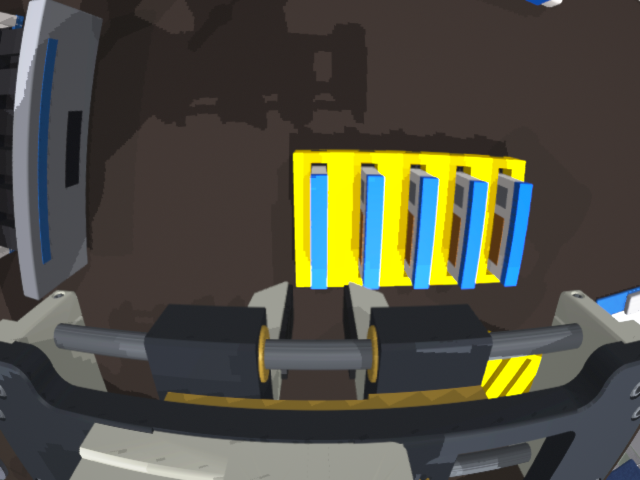

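Call:
{"api": "step_arm", "payload": {"increments": "0 0 -1.4 68.4 -191 0 -1;0 0 -1.4 68.4 -191 0 -1;0 0 -1.4 68.4 -191 0 -1;0 0 -1.4 68.4 -191 0 -1;0 0 -1.4 68.4 -191 0 -1;0 0 -1.4 68.4 -191 0 -1;0 0 -1.4 68.4 -191 0 -1;0 0 -1.4 68.4 -191 0 -1;0 0 -1.4 68.4 -191 0 -1;0 0 -1.4 68.4 -191 40 -1;0 0 -1.4 68.4 -191 80 -1;0 0 -1.4 68.4 -191 107 -1;0 0 -1.4 68.4 -191 107 -1;0 0 -1.4 68.4 -191 107 -1"}}

```text
time: 55.82
tool_pos: [515.1, 6.4, 97.9]
tcp_rot: [3.141, -0.0, 1.409]
contact_force: [0.3, 0.0, 0.2]
grip_width: 0.2
```

Run:
```python
from ov import *
o=st(); pf=C-257*ex; T=toolT(o); print("gap TCP->panel along ex",(pf-o["tool_pos"][:2])@ex,"lat",(pf-o["tool_pos"][:2])@ey)
w=snap('wrist','pics/w30.png')
```

```text
t 55.83 p [515.1   6.4  97.9] r [ 3.141 -0.     1.409] f [0.3 0.  0.2] g 0.2
gap TCP->panel along ex 35.15853776256239 lat 1.245369068895418
```

View pics/w30.png

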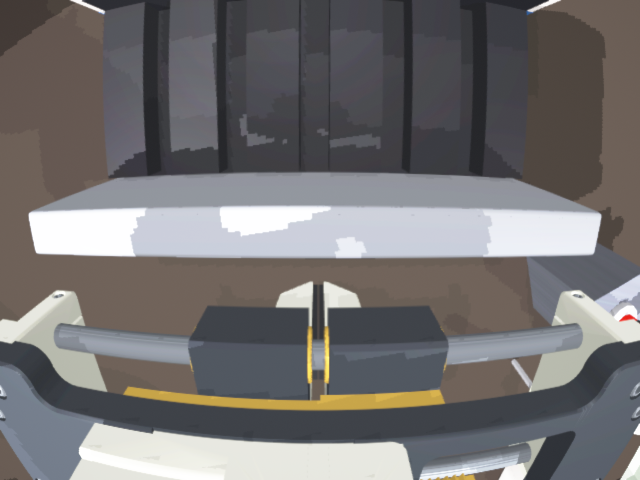

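Call:
{"api": "step_arm", "payload": {"increments": "0 0 0 15 0 0 -1;0 0 0 22 0 0 -1;0 0 0 27 0 0 -1;0 0 0 33 0 0 -1;0 0 0 39 0 0 -1;0 0 0 45 0 0 -1;0 0 0 51 0 0 -1;0 0 0 57 0 0 -1;0 0 0 63 0 0 -1;0 0 0 69 0 0 -1;0 0 0 75 0 0 -1;0 0 0 81 0 0 -1;0 0 0 87 0 0 -1;0 0 0 93 0 0 -1;0 0 0 99 0 0 -1;0 0 0 105 0 0 -1;0 0 0 111 0 0 -1;0 0 0 117 0 0 -1;0 0 0 122 0 0 -1;0 0 0 127 0 0 -1"}}

```text
time: 58.38
tool_pos: [535.4, 131.4, 97.4]
tcp_rot: [3.141, 0.001, 1.409]
contact_force: [1.5, -8.4, 3.7]
grip_width: 0.3
```

Run:
```python
from ov import *
o=st(); pf=C-137*ex; print("gap TCP->shut panel along ex",(pf-o["tool_pos"][:2])@ex)
w=snap('wrist','pics/w31.png');s=snap('scene','pics/s31.png')
```

```text
t 58.38 p [535.4 131.4  97.4] r [3.141e+00 1.000e-03 1.409e+00] f [ 1.5 -8.4  3.7] g 0.3
gap TCP->shut panel along ex 28.511855804813006
```

View pics/w31.png

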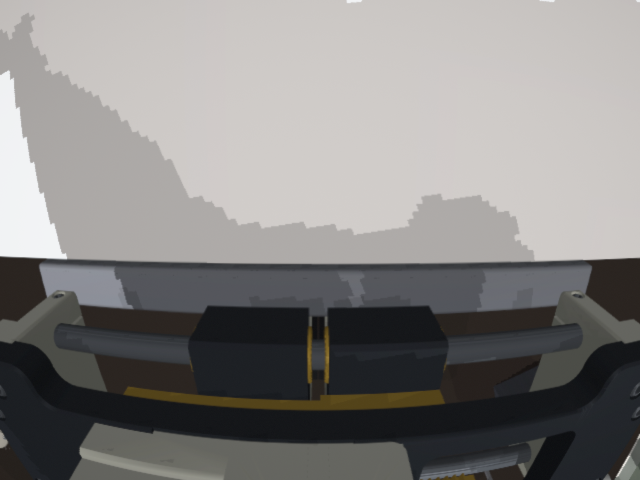

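Call:
{"api": "step_arm", "payload": {"increments": "0 0 0 4 0 0 -1;0 0 0 8 0 0 -1;0 0 0 11 0 0 -1;0 0 0 14 0 0 -1;0 0 0 17 0 0 -1;0 0 0 19 0 0 -1;0 0 0 21 0 0 -1;0 0 0 23 0 0 -1;0 0 0 23 0 0 -1;0 0 0 23 0 0 -1"}}

```text
time: 59.72
tool_pos: [539.2, 154.2, 97.4]
tcp_rot: [3.14, 0.0, 1.409]
contact_force: [2.4, -6.5, 3.3]
grip_width: 0.3
```

Run:
```python
from ov import *
o=st(); pf=C-137*ex; print("gap TCP->shut panel along ex",(pf-o["tool_pos"][:2])@ex)
w=snap('wrist','pics/w32.png');crop(w,20,220,620,340,1.3,'pics/w32c.png')
```

```text
t 59.73 p [539.2 154.2  97.4] r [3.14  0.    1.409] f [ 2.4 -6.5  3.3] g 0.3
gap TCP->shut panel along ex 5.451311808023143
```

View pics/w32c.png

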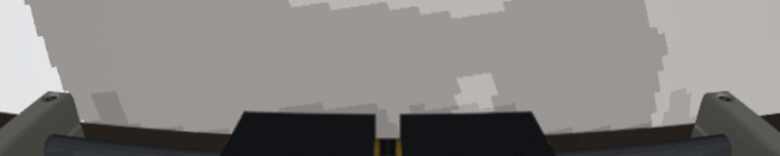

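Call:
{"api": "step_arm", "payload": {"increments": "0 0 0 1.5 0 0 -1;0 0 0 2.5 0 0 -1;0 0 0 2.5 0 0 -1;0 0 0 1 0 0 -1;0 0 0 -2 0 0 -1;0 0 0 -5 0 0 -1;0 0 0 -5 0 0 -1;0 0 0 -5 0 0 -1"}}

```text
time: 60.78
tool_pos: [538.3, 149.1, 97.3]
tcp_rot: [3.141, 0.001, 1.409]
contact_force: [1.2, -7.5, 3.4]
grip_width: 0.5
```

Run:
```python
from ov import *
o=st(); pf=C-137*ex; print("gap TCP->shut panel along ex",(pf-o["tool_pos"][:2])@ex)
```

```text
t 60.77 p [538.3 149.1  97.3] r [3.141e+00 1.000e-03 1.409e+00] f [ 1.2 -7.5  3.4] g 0.5
gap TCP->shut panel along ex 10.664267613816769
```

Call:
{"api": "step_arm", "payload": {"increments": "0 0 0 -1 0 0 -1;0 0 0 -2 0 0 -1;0 0 0 -3 0 0 -1;0 0 0 -4 0 0 -1;0 0 0 -4 0 0 -1"}}

```text
time: 61.4
tool_pos: [537.0, 145.8, 97.1]
tcp_rot: [-3.141, -0.0, 1.41]
contact_force: [0.9, 0.6, 0.2]
grip_width: 0.4
```

Run:
```python
from ov import *
o=st(); pf=C-137*ex; print("gap TCP->shut panel along ex",(pf-o["tool_pos"][:2])@ex)
w=snap('wrist','pics/w33.png')
s=snap('scene');crop(s,330,160,480,300,5,'pics/s33c.png')
```

```text
t 61.4 p [537.  145.8  97.1] r [-3.141 -0.     1.41 ] f [0.9 0.6 0.2] g 0.4
gap TCP->shut panel along ex 14.052696478916996
```

View pics/w33.png

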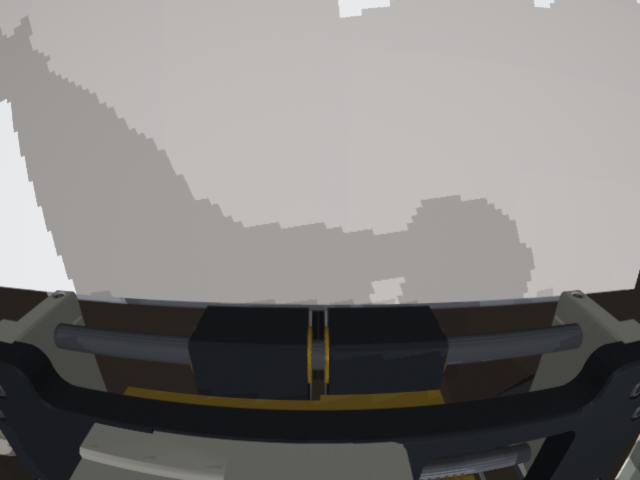

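View pics/s33c.png

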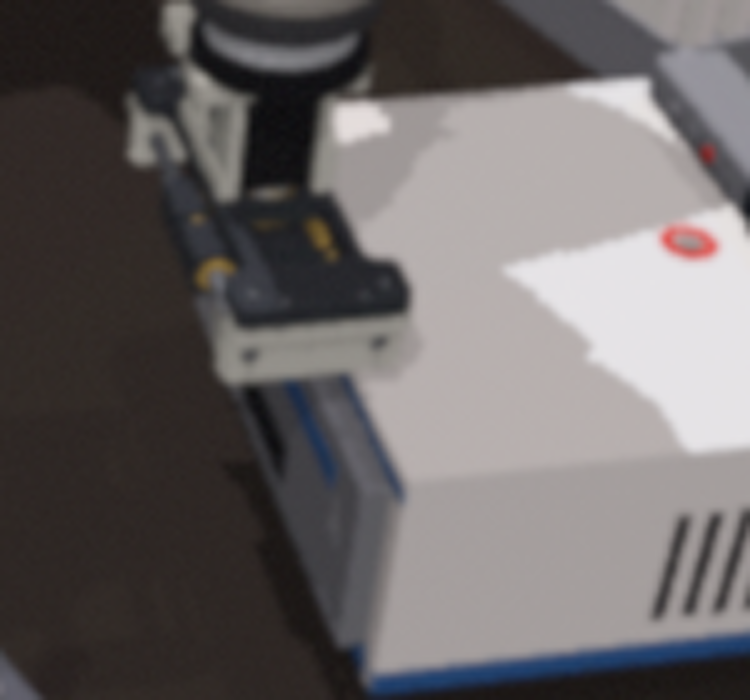

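Call:
{"api": "step_arm", "payload": {"increments": "0 0 0 -20 0 0 -1;0 0 0 -60 0 0 -1;0 0 0 -70 0 -40 -1;0 0 0 -70 0 -100 -1;0 0 0 -110 60 -160 -1;0 0 0 -160 120 -180 -1;0 0 0 -200 160 -180 -1;0 0 0 -220 160 -180 -1;0 0 0 -220 160 -180 -1;0 0 0 -220 160 -180 -1;0 0 0 -220 160 -180 -1"}}

```text
time: 62.88
tool_pos: [659.2, -96.1, 277.3]
tcp_rot: [-3.141, -0.0, 1.411]
contact_force: [-1.7, 0.2, 0.5]
grip_width: 0.7
```

Run:
```python
from ov import *
o=st()
s=snap('scene','pics/s34.png'); t=snap('top','pics/t34.png')
crop(t,115,130,275,285,3.8,'pics/t34c.png')
for d in (0,0.01): print(d,[proj(t,[[*(C-(137+1000*d)*ex+y*ey),109]])[0].round(1) for y in(-126,0,126)], [proj(s,[[*(C-(137+1000*d)*ex+y*ey),109]])[0].round(1) for y in(-126,0,126)])
crop(s,340,160,430,310,5,'pics/s34c.png')
```

```text
t 62.88 p [659.2 -96.1 277.3] r [-3.141 -0.     1.411] f [-1.7  0.2  0.5] g 0.7
0 [array([258.3, 166.5]), array([248.7, 219.1]), array([239. , 272.2])] [array([401.9, 257.8]), array([384.9, 221.3]), array([370.8, 191.2])]
0.01 [array([262.5, 167.2]), array([252.9, 219.8]), array([243.2, 273. ])] [array([397.1, 258.3]), array([380.6, 221.7]), array([366.9, 191.6])]
```

View pics/s34.png

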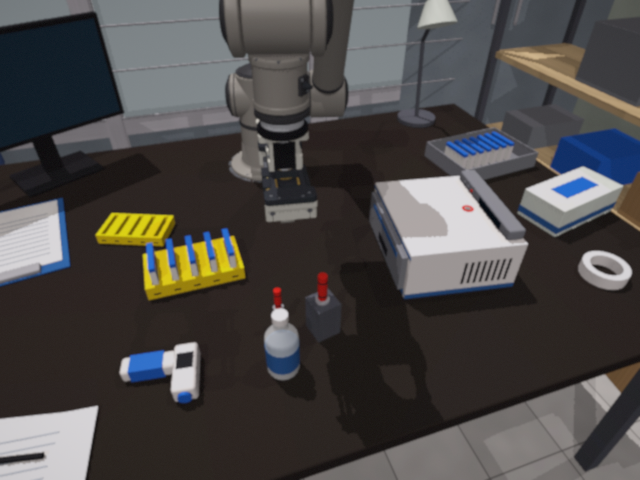

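View pics/t34.png

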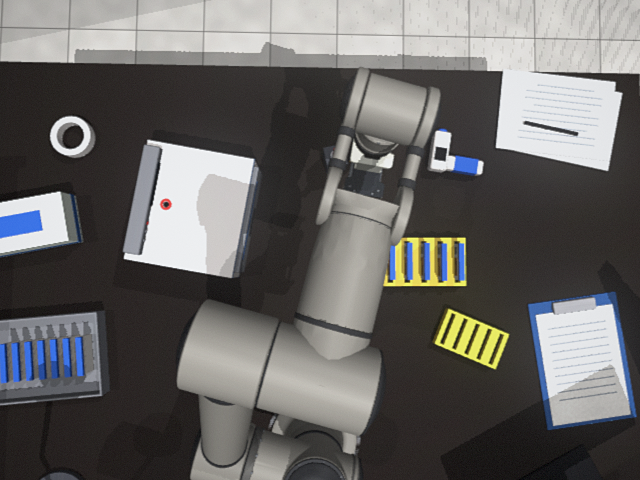

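View pics/t34c.png

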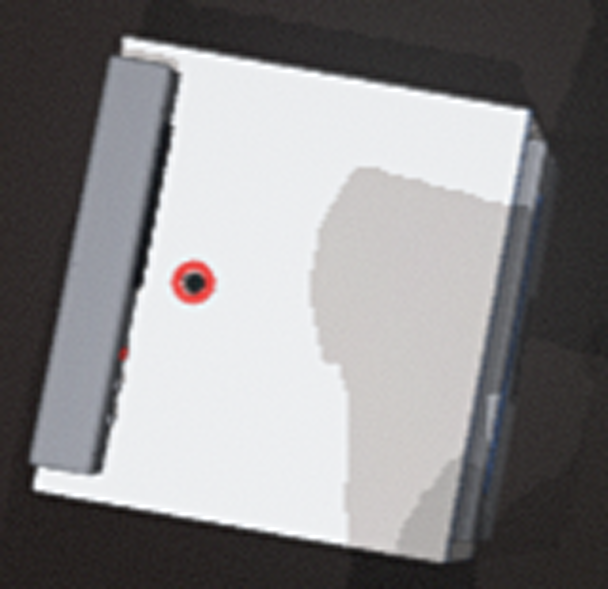

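Run:
```python
from ov import *
s=load('scene')
for j in range(1,6): print(j,[proj(s,[[*slot(j,45-.5,0),z]])[0].round(1) for z in (71,32)])
crop(s,130,220,260,310,6,'pics/s35c.png')
```

```text
1 [array([150.9, 268.3]), array([155. , 281.7])]
2 [array([171.6, 263.9]), array([175.2, 277.3])]
3 [array([191.8, 259.7]), array([194.8, 273. ])]
4 [array([211.5, 255.6]), array([214. , 268.8])]
5 [array([230.8, 251.5]), array([232.9, 264.7])]
```

View pics/s35c.png

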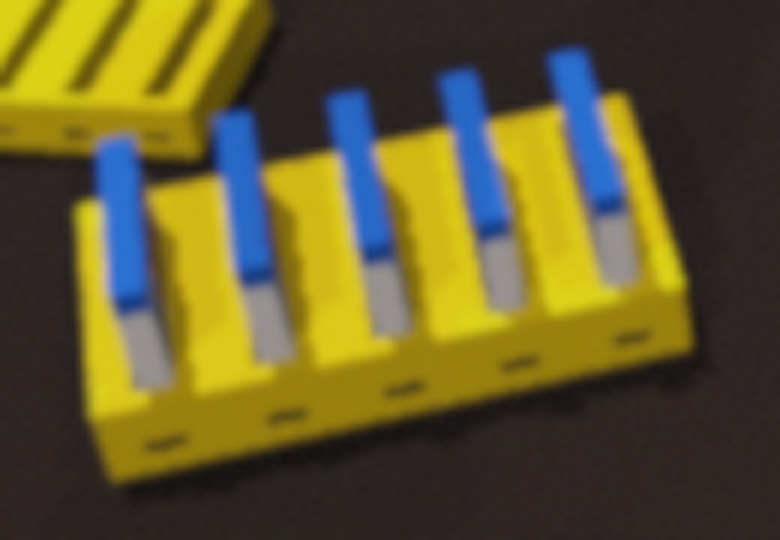

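Run:
```python
from ov import *
go(446.5,-353,140,1.41)
```

```text
rot [ 0.    -0.     0.001] shift [-287.7 -169.5  137.5] rows>= 6
```

Call:
{"api": "step_arm", "payload": {"increments": "0 0 0 -287.7 -169.5 0 -1;0 0 0 -287.7 -169.5 0 -1;0 0 0 -287.7 -169.5 0 -1;0 0 0 -287.7 -169.5 0 -1;0 0 0 -287.7 -169.5 0 -1;0 0 0 -287.7 -169.5 40 -1;0 0 0 -287.7 -169.5 80 -1;0 0 0 -287.7 -169.5 120 -1;0 0 0 -287.7 -169.5 137.5 -1;0 0 0 -287.7 -169.5 137.5 -1;0 0 0 -287.7 -169.5 137.5 -1;0 0 0 -287.7 -169.5 137.5 -1"}}

```text
time: 64.47
tool_pos: [447.0, -354.2, 141.0]
tcp_rot: [3.14, 0.001, 1.41]
contact_force: [0.3, -0.8, -0.4]
grip_width: 0.7
```

Run:
```python
from ov import *
st(); w=snap('wrist','pics/w36.png')
```

```text
t 64.47 p [ 447.  -354.2  141. ] r [3.14e+00 1.00e-03 1.41e+00] f [ 0.3 -0.8 -0.4] g 0.7
```

View pics/w36.png

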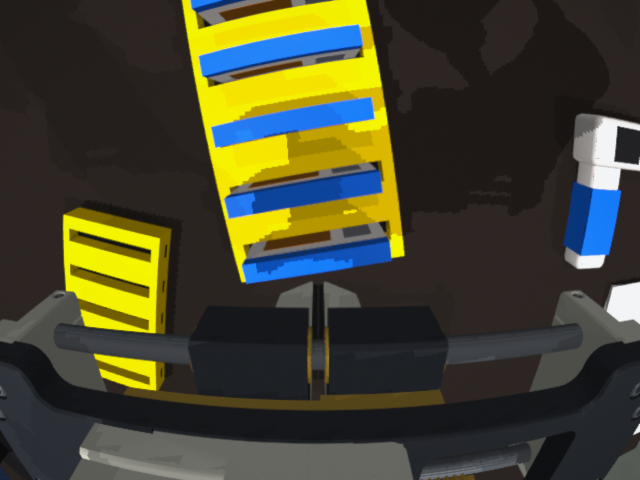

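Run:
```python
from ov import *
w=load('wrist')
for j in range(1,6): print(j,[proj(w,[[*slot(j,sx-0.5,sy-.6),71]])[0].round(1) for sx in(-45,45) for sy in(-6,6)])
```

```text
1 [array([245.7, 283.7]), array([241.1, 266.1]), array([390.8, 260.8]), array([388.7, 242.3])]
2 [array([229.3, 219.2]), array([224.7, 199.5]), array([382.7, 193.1]), array([380. , 172.6])]
3 [array([213.5, 148.8]), array([209.3, 128.2]), array([372.2, 119.8]), array([368.8,  98.5])]
4 [array([199.6,  77.3]), array([196.1,  57.4]), array([359.7,  46. ]), array([355.9,  25.6])]
5 [array([188.6,   9.9]), array([186. ,  -8.1]), array([346.2, -22.6]), array([342.3, -40.7])]
```

Call:
{"api": "step_arm", "payload": {"increments": "0 0 0 1 0 25 -1;0 0 0 1 0 40 -1;0 0 0 1 0 44 -1;0 0 0 1 0 46 -1;0 0 0 1 0 48 -1;0 0 0 1 0 48.5 -1;0 0 0 1 0 48.5 -1"}}

```text
time: 65.4
tool_pos: [446.9, -353.8, 93.2]
tcp_rot: [3.14, 0.002, 1.41]
contact_force: [-2.6, 1.2, 8.4]
grip_width: 0.2
```

Call:
{"api": "step_arm", "payload": {"increments": "0 0 0 0 0 -40 -1;0 0 0 0 0 -100 -1;0 0 0 0 0 -160 -1;0 0 0 0 0 -170 -1;0 0 0 0 0 -170 -1;0 0 0 0 0 -170 -1"}}

```text
time: 66.15
tool_pos: [446.0, -352.4, 259.4]
tcp_rot: [-3.139, -0.002, 1.41]
contact_force: [0.0, 0.1, -1.6]
grip_width: 0.8
```

Run:
```python
from ov import *
st(); s=snap('scene','pics/s37.png'); t=snap('top'); crop(t,310,110,400,190,7,"pics/t37p.png")
```

```text
t 66.15 p [ 446.  -352.4  259.4] r [-3.139e+00 -2.000e-03  1.410e+00] f [ 0.   0.1 -1.6] g 0.8
```

View pics/s37.png

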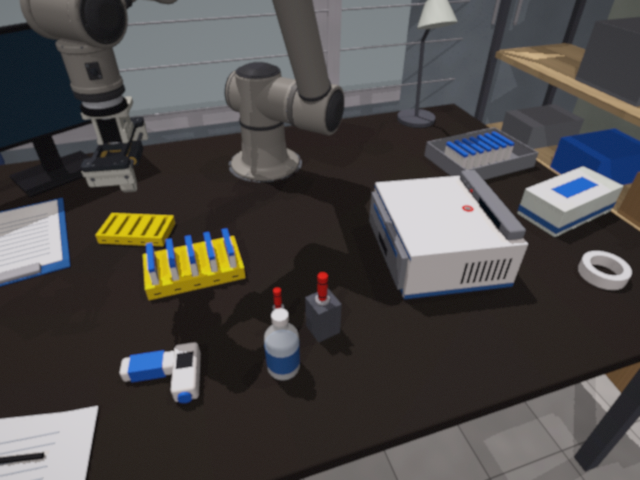

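View pics/t37p.png

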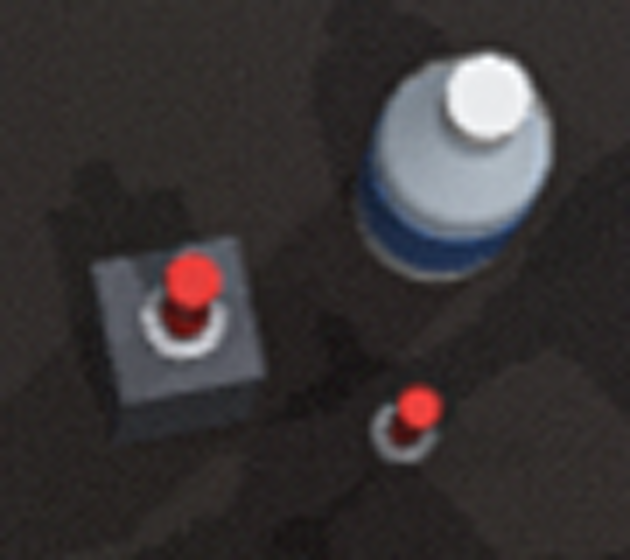

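The picture shows the pin upright in its stand, all five cartridges in the rack, the drawer shut and the bystanders where they were. I'm handing in.

```bash
python3 -c "
from plant import *
print(close_job())"
```

```text
the job is handed in; nothing more can be done
None
```

The job is done and handed in at about 66 s of the 210 s allowed.

- **Pin and drawer release:** I tripped the catch with the eject pin and the drawer came fully out. I then put the pin back in its stand, where the last pictures show it upright.
- **Cartridges:** All five were there. Each went upright into its own slot of the larger yellow rack.
    - Four of them met the slot floor with 15–21 N of push.
    - The first met no resistance going in. I pressed it afterwards, and its top read 71 mm, which is the fully seated height.
- **Drawer shut:** I pushed the empty drawer in. When I backed off, the push force dropped to zero and the panel stayed put. The last picture shows it shut, matching the one taken before I started.
- **Other things:** The bottle, thermometer, small pin and small rack look unmoved. I saw no sign of the rack being knocked.

No check failed. One reading was briefly unclear: while first backing off the drawer it still showed about 7 N. That cleared after another 3 mm, so I took it as the drawer settling back onto its catch.

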